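# Hook the component tray out to its stops

### The arm

A 7-joint arm with a two-finger parallel gripper is mounted at the origin on the work surface. World frame = base frame: x ahead of the robot, y to its left, z up, the work surface at z = 0. Lengths are in m, angles in rad, forces in N, time in s.
With the tool pointing down it reaches from about 0.4 to 0.85 m from the base axis. Payload 10.4 kg.
Tool frame: the origin (TCP) lies between the finger pads; the fingertips stand 25 mm ahead of it and the grasp point (between the pads) lies 6 mm ahead of it; x points along the fingers, y is the direction in which the jaws open and shut, and the axes are right-handed (so a half turn about x gives the same grasp; the last joint's range is limited). The gripper opens to 87 mm and grips with 3 to 60 N. Pads are 19 mm wide; open, the fingers measure 117 mm over their backs; the gripper's body (75 mm by 190 mm) begins 51 mm behind the grasp point.
Start: joints at [-1.364, 0.332, -0.065, 1.46, 0.022, 1.35, -0.088], TCP at [0.142, 0.609, 0.248] pointing down, gripper open.
Joint ranges: [-2.6, 2.6], [-0.5, 2.12], [-1.47, 1.34], [0.16, 2.42], [-1.27, 4.41], [0.06, 2.06], [-2.6, 2.6]. Speed limits (rad/s): [2.22, 2.22, 2.79, 2.79, 3.14, 3.14, 3.14].

### API

Orientations are given as a unit quaternion [x, y, z, w].
In Python, from bench import r gives the robot as it stands.
- The arm moves only by the shell command python3 -m pendant 'ROWS' [FORCE]. ROWS is JSON, a list of rows, each an object with "translation": the shift along the world's x, y, z in cm, a list of three; "angular": the turn, a rotation vector about the world's x, y, z in degrees, a list of three; "hand": the opening, from -1 (shut) to 1 (fully open). In form: [{"translation": [dx, dy, dz], "angular": [wx, wy, wz], "hand": hand}, ...]. A call has 1 to 20 rows; each row shifts and turns the commanded pose from where the row before left it; what a row does not reach is not made up. A row lasts 1/10 s, in which the tool goes at most 50 mm and 8.59 degrees, less where a joint would pass 70% of its speed; a pose out of reach is approached as far as the arm can. A call is refused whole if a number of a shift passes 5 or a number of a turn 8.59, either way. A call with a gripper value outside its range is refused whole. The fingers move at their own pace and stop on an object; FORCE is the grip in N (left out, the last holds). Time passes only in rows, so rows that do not move let the fingers close. It gives the time, the measured TCP pose, the force and the opening at its end, in the units of the state.
- r.read_state(): the state, without advancing time (a new reading comes with each control period).
- r.camera(name): name is "side" or "top" or "wrist"; returns the picture (384x512x3 uint8, red, green, blue); there is no depth.
- r.camera_info(name): a dict with "fx", "fy", "cx", "cy" (pixels), "distortion" ([k1, k2, p1, p2, k3] as OpenCV has them; the pictures are not rectified), "rvec" (rotation vector, rad) and "tvec" (3), from world to camera coordinates, as OpenCV has them; the wrist camera has in their place "mount" (4x4, takes a point from camera to tool coordinates, whose origin is the TCP and whose axes are the tool frame's). Camera axes: x right, y down, z forward; pixel columns grow to the right and rows downward; lengths in m; the calibration is good to about 2 mm. A picture is of the moment at which its call begins: read the wrist's pose just before it. camera_info takes no time and is no camera call.
- r.close_job(): hands the job in, once; it reports no verdict.
Trained networks look in the newest picture that a camera, given by its name, has taken for a name from the list of things; names that differ only in an ending like _2 or _b are one class to them, and where a whole thing is asked for, a point or a joint stands for the part that bears it (a point fixed in the world has none). Each returns a list of dicts, best first, with "confidence" (0 to 1); they miss things now and then, are a little off and sometimes report something else, mostly with a low value. They report only what shows in the picture. A call takes as long as a camera call. They do not tell look-alikes from the thing itself.
- r.find_in(camera, name): "point" ([row, column] in pixels, amid what is visible of it).
- r.mark_of(camera, name): "point" ([row, column] in pixels: a listed point, or the origin of a listed thing).
The state is a dict: "time": time; "joint_positions": joint angles; "joint_vel": joint speeds; "joint_torque": joint torques, N m; "ee_pos": TCP position; "eef_rot": TCP orientation; "ft_force": force on the tool from outside, world axes, zero at the start; "torque": the same for the moment, N m; "width": finger opening in m.
Only numpy, scipy, OpenCV 4.12 (cv2) and the standard library are available. Lean on these libraries where they do the work, as an engineer would, in place of code of your own. Each camera call takes 0.05 s, during which the arm holds its last target.

### The job

Take the hook tool from its stand, drop its prong into the wire loop of the component tray pushed back between the two instruments, and draw the tray straight out with the hook until it sits against both front stop posts; never pull harder than 20 N on it. Keep a steady pull of about 12 N on the tray against the posts for a second so that it is surely home, then unhook without pushing the tray back and lay the tool back in the stand as it was, let go. Move the tray with the tool only, never with the gripper, and leave the other things on the bench where they are.

Things in the scene. Friction and masses are not known exactly. Their poses are not given: they have to be found in the camera images.
- hook_tool: Loose hook tool, 140 g. Origin: centre of its black handle, a bar 110 (x) x 20 (y) x 22 mm (z). From the handle's +x end a 7 mm round steel shank runs on along +x at mid height to x = 150 mm and there turns square down (-z) into a prong as thick, ending 30 mm below the shank's axis. It balances 15 to 20 mm ahead (+x) of the origin. It lies level in the stand, origin 46 mm above the table.
- hook_tip (a point): Lower end of the hook tool's prong, on its axis: at (150, 0, -30) mm in the tool's frame, same axes as the tool.
- stand: Fixed tool stand. Origin: centre of its underside; base 130 (x) x 80 (y) x 6 mm. Two upright saddles 8 mm thick stand at x = -44 and +44 mm, each with a slot 25 mm wide, floor 35 mm above the table, flared above to about 43 mm at its top (57 mm up). The tool's handle lies in both slots, tool x along stand x; between the saddles there is room for the fingers.
- stand_cradle (a point): Where the centre of the tool's handle is when the tool lies in the stand: 46 mm above the stand's origin; axes as the stand.
- tray: Loose open white tray of small parts, 250 to 490 g, 130 (x) x 60 (y) x 38 mm high, on the bay's 4 mm floor plate. Origin: middle of the lower edge of its front face, which faces -x. A level loop of 5 mm steel wire stands out of the front face, wire centre 30 mm above the tray's underside (34 mm above the table). Sliding it takes roughly 1 to 6 N.
- tray_loop (a point): Centre of the opening of the tray's wire loop; the opening is 18 mm (x) by 22 mm (y), at (-9, 0, 30) mm in the tray's frame, axes as the tray. The prong goes down into it from above; the shank must stay above the wire, whose top is 36.5 mm above the table.
- bay: Fixed bay, a channel along x. Origin: on the table, on the channel's centre line near its mouth. The tray starts with its front 55 to 80 mm inside (+x) and is drawn along -x between guide rails 24 mm high, 2 mm play each side. Its rigid stop is clamped somewhere from x = -15 to +15 mm: not reported, to be felt. Instruments 74 to 104 mm high flank the channel beyond x = 20 mm, 42 mm either side.
- bay_mouth (a point): The bay's origin raised to its floor plate (4 mm); axes as the bay. The stop is two steel posts 30 mm high, 10 mm thick, at y = -40 to -22 and +22 to +40 mm, whose inner (+x) faces meet the tray's front face; the loop passes between them.
- home_switch (a joint): Small black plunger, 6 mm thick, in the +y stop post, 20 mm above the table: 0 when free (standing 6 mm out of the post towards the tray), 0.006 m when the tray's front face has pushed it flush, so that the tray is home against the posts. Its spring is weak, under 0.4 N.
- spool: Bystander: white spool, 52 mm across, 36 high, origin under its centre; leave alone.
- tape: Bystander: roll of black tape, 60 mm across, 19 high, origin under its centre; leave alone.
- enclosure: Bystander: open white box 120 x 85 x 50 mm, origin under its centre; leave alone.
- driver: Bystander: screwdriver lying on the table, about 200 mm long; leave alone.
- jar: Bystander: small jar, 44 mm across, 45 high, origin under its centre; leave alone.
- tip_pot: Bystander: plain steel cup, 68 mm across, 50 high, origin under its centre; leave alone.
Things that resemble listed ones, but are neither listed nor needed, are in the scene too. Leave any orange or red look-alike of the tray alone.

How it is judged:
On the way, in this order (a step that is already met when the one before it is completed fails the run):
1. the hook's prong is down inside the tray's wire loop, the tray not yet drawn out (x of hook_tip in the frame of tray_loop between -0.012 and 0.009 m and y of hook_tip in the frame of tray_loop between -0.012 and 0.012 m and z of hook_tip in the frame of tray_loop below -0.006 m and x of tray in the frame of bay_mouth above 0.03 m), for 0.1 s.
2. the tray is against the stop posts (plunger in by over 4 of its 6 mm), the prong in its loop, held there for 0.5 s with a pull of 7 to 20 N (x of hook_tip in the frame of tray_loop between -0.012 and 0.009 m and y of hook_tip in the frame of tray_loop between -0.012 and 0.012 m and z of hook_tip in the frame of tray_loop below -0.006 m and value of joint home_switch above 0.004 m and contact force between hook_tool and tray between 7 and 20 N), for 0.5 s.
At the end, for the whole second after the job is handed in: The tray stands flat in its bay with its front face against the stop posts (plunger still in by over 4 of its 6 mm), and the hook tool lies level in both saddles of the stand, prong down, handle centre within 15 mm of the cradle point and within 0.15 rad of the stand's direction; both at rest (value of joint home_switch above 0.004 m and angle between the x axis of tray and the x axis of bay, either way round below 0.08 rad and angle between tray's own z axis and vertical below 0.06 rad and linear speed of each of tray, hook_tool below 0.01 m/s and distance between hook_tool and stand_cradle below 0.015 m and angle between the x axis of hook_tool and the x axis of stand, either way round below 0.15 rad and angle between hook_tool's own z axis and vertical below 0.12 rad); the robot touches nothing.
It fails at once if the hook presses on the tray with more than 20 N (contact force between hook_tool and tray above 20 N).
It fails at once if the gripper or arm touches the tray (contact force between any of the fingers, the arm and tray above 0.5 N).
It fails at once if a bystander is moved more than 20 mm (distance of any of spool, tape, enclosure, driver, jar, tip_pot from where it was at the start of the episode above 0.02 m).
It also fails if it takes over 62 s, if anything falls off the work surface, if the arm or the gripper's body presses on something with over 40 N, if the wrist force passes 120 N, or if a joint passes its speed limit or range.

## Working session

There is one attempt and no reset: what is moved stays moved. The work goes in short steps, Python scripts to look and compute and a shell command to move; the robot and the scene stay as the last step left them, time stands still between calls to the robot, and variables do not carry over. Pictures are saved under pics/ and viewed, and the job is handed in when it is done.

```bash
ls; mkdir -p pics
python3 - <<'E'
from bench import r
import cv2
s=r.read_state()
for k,v in s.items(): print(k,v)
for c in ("side","top","wrist"):
    im=r.camera(c); cv2.imwrite(f"pics/{c}0.png",im[:,:,::-1]); print(c,r.camera_info(c))
for c in ("top","side"):
    for n in ("hook_tool","hook_tip","stand","stand_cradle","tray","tray_loop","bay","bay_mouth","home_switch"):
        for f in ("mark_of",):
            try: print(c,n,[( [round(x) for x in d["point"]],round(d["confidence"],2)) for d in getattr(r,f)(c,n)])
            except Exception as e: print(c,n,e)
print(r.read_state()["time"])
E
```

```text
pics
time 0.0
joint_positions [-1.3635851   0.3328739  -0.06471555  1.46097676  0.02160313  1.349889
 -0.08853261]
joint_vel [ 0.00034908  0.00018266  0.00157    -0.00115293  0.00101306  0.00144971
  0.00031117]
joint_torque [-6.93626826e-04 -6.23249602e+01  2.42443214e-02 -3.89903140e+01
 -6.14247657e-02  3.96761997e-02  1.32667069e-04]
ee_pos [0.14228482 0.60821377 0.24673576]
eef_rot [ 0.08055839  0.70247931 -0.08158211  0.70240837]
ft_force [-0.13726312 -0.65654945  0.36354368]
torque [ 0.03156203 -0.02055977  0.02479873]
width 0.08687241450888356
side {'fx': 363.131565757845, 'fy': 363.131565757845, 'cx': 259.0651496402426, 'cy': 191.32393591684448, 'distortion': array([-0.02502818,  0.        ,  0.        ,  0.        ,  0.        ]), 'rvec': array([ 2.26229888, -0.48889371,  0.23391924]), 'tvec': array([-0.45020857,  0.13616753,  1.0676437 ])}
top {'fx': 466.447221998102, 'fy': 466.447221998102, 'cx': 257.7183760277683, 'cy': 192.64669017942745, 'distortion': array([0.03703879, 0.        , 0.        , 0.        , 0.        ]), 'rvec': array([ 2.13165102, -2.19090694,  0.168061
[... 1023 characters left out ...]
ay_mouth [([142, 227], 0.84)]
top home_switch it knows: bay, bay_mouth, driver, enclosure, hook_tip, hook_tool, jar, spool, stand, stand_cradle, tape, tip_pot, tray, tray_loop
side hook_tool [([256, 290], 0.8)]
side hook_tip [([248, 338], 0.9), ([257, 289], 0.38)]
side stand [([270, 288], 0.84)]
side stand_cradle [([256, 291], 0.9)]
side tray [([258, 205], 0.79), ([170, 307], 0.68), ([163, 173], 0.61)]
side tray_loop [([151, 176], 0.73), ([247, 198], 0.64), ([247, 339], 0.55), ([164, 302], 0.5)]
side bay [([174, 287], 0.58)]
side bay_mouth []
side home_switch it knows: bay, bay_mouth, driver, enclosure, hook_tip, hook_tool, jar, spool, stand, stand_cradle, tape, tip_pot, tray, tray_loop
0.95
```

View pics/top0.png

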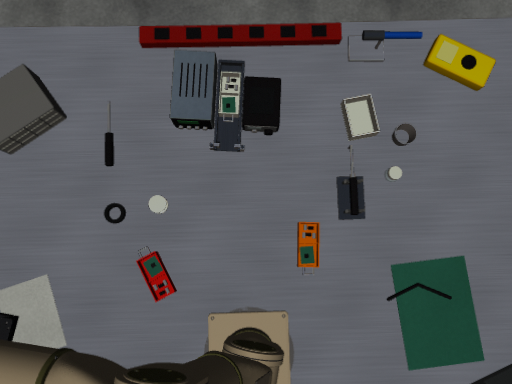

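View pics/side0.png

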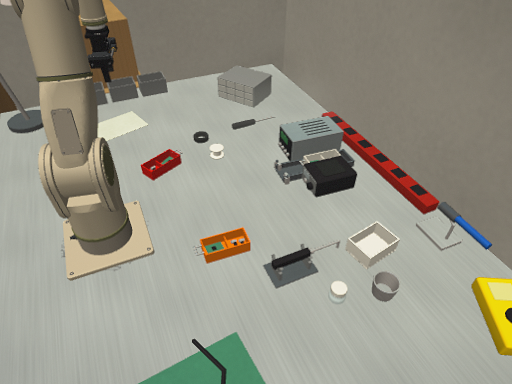

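View pics/wrist0.png

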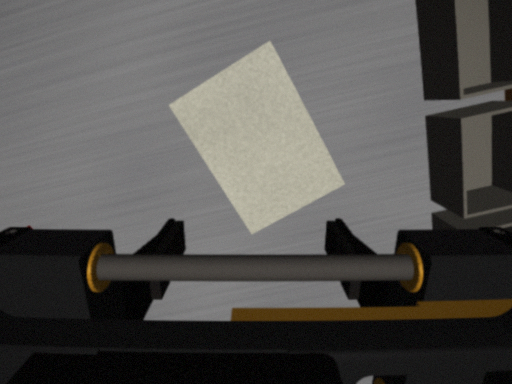

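```bash
cat > h.py <<'E'
import numpy as np, cv2
from scipy.spatial.transform import Rotation as R
def cam(info,ee=None,q=None):
    K=np.array([[info['fx'],0,info['cx']],[0,info['fy'],info['cy']],[0,0,1]]);D=info['distortion']
    if 'rvec' in info:
        Rm=R.from_rotvec(info['rvec']).as_matrix(); t=info['tvec']
    else:
        M=info['mount']; T=np.eye(4);T[:3,:3]=R.from_quat(q).as_matrix();T[:3,3]=ee
        W=np.linalg.inv(T@M); Rm=W[:3,:3];t=W[:3,3]
    return K,D,Rm,t
def p2w(c,row,col,z):
    K,D,Rm,t=c
    u=cv2.undistortPoints(np.array([[[col,row]]],float),K,D)[0,0]
    d=Rm.T@np.array([u[0],u[1],1]);o=-Rm.T@t
    return o+d*(z-o[2])/d[2]
def w2p(c,P):
    K,D,Rm,t=c
    p=cv2.projectPoints(np.array(P,float).reshape(-1,1,3),R.from_matrix(Rm).as_rotvec(),t,K,D)[0].reshape(-1,2)
    return p[:,::-1]
E
python3 - <<'E'
from bench import r
from h import *
T=cam(r.camera_info('top'));S=cam(r.camera_info('side'))
for n,a in dict(hook=(198,356,.046),tip=(150,352,.016),stand=(199,352,0),cradle=(195,352,.046),tray=(117,227,.004),loop=(116,228,.034),loopB=(272,305,.034),bay=(145,226,0),mouth=(142,227,.004)).items(): print(n,p2w(T,*a).round(4))
for n,a in dict(hook=(256,290,.046),tip=(248,338,.016),stand=(270,288,0),cradle=(256,291,.046),trayA=(258,205,.004),trayB=(170,307,.004),trayC=(163,173,.004),loopA=(151,176,.034),loopB=(247,198,.034),loopC=(164,302,.034),bay=(174,287,0)).items(): print('side',n,p2w(S,*a).round(4))
E
```

```text
hook [ 0.4342 -0.326   0.046 ]
tip [ 0.5844 -0.3292  0.016 ]
stand [ 0.4369 -0.3245  0.    ]
cradle [ 0.4433 -0.3148  0.046 ]
tray [0.7    0.0475 0.004 ]
loop [0.6939 0.0432 0.034 ]
loopB [ 0.2249 -0.1691  0.034 ]
bay [0.6132 0.0525 0.    ]
mouth [0.6215 0.0491 0.004 ]
side hook [ 0.4424 -0.3119  0.046 ]
side tip [ 0.5933 -0.3231  0.016 ]
side stand [ 0.4347 -0.3215 -0.    ]
side cradle [ 0.4448 -0.313   0.046 ]
side trayA [ 0.2407 -0.1932  0.004 ]
side trayB [0.7009 0.0327 0.004 ]
side trayC [0.2708 0.2678 0.004 ]
side loopA [0.2935 0.2943 0.034 ]
side loopB [ 0.2301 -0.1724  0.034 ]
side loopC [0.6801 0.038  0.034 ]
side bay [0.6266 0.046  0.    ]
```

The hook tool is in the dark stand at top (197,352). The white tray is between the grey and black instruments at top (90,231), with its mouth at about (145,227). The look-alikes are the orange tray at (245,308), the red one at (275,156) and the blue-handled thing at (36,395). I'll enlarge the two I need.

Run:
```python
import cv2,numpy as np
im=cv2.imread('pics/top0.png')
a=cv2.resize(im[40:160,160:290],None,fx=5,fy=5,interpolation=cv2.INTER_CUBIC)
b=cv2.resize(im[135:230,320:390],None,fx=5,fy=5,interpolation=cv2.INTER_CUBIC)
cv2.imwrite('pics/a1.png',a);cv2.imwrite('pics/b1.png',b)
from bench import r
from h import *
q=r.read_state()['eef_rot'];print(R.from_quat(q).as_matrix().round(3))
T=cam(r.camera_info('top'))
print(p2w(T,145,226,.004)-p2w(T,60,231,.004))
```

```text
[[ 0.     0.228  0.974]
 [ 0.     0.974 -0.228]
 [-1.     0.     0.   ]]
[-0.27044829  0.02112713  0.        ]
```

View pics/a1.png

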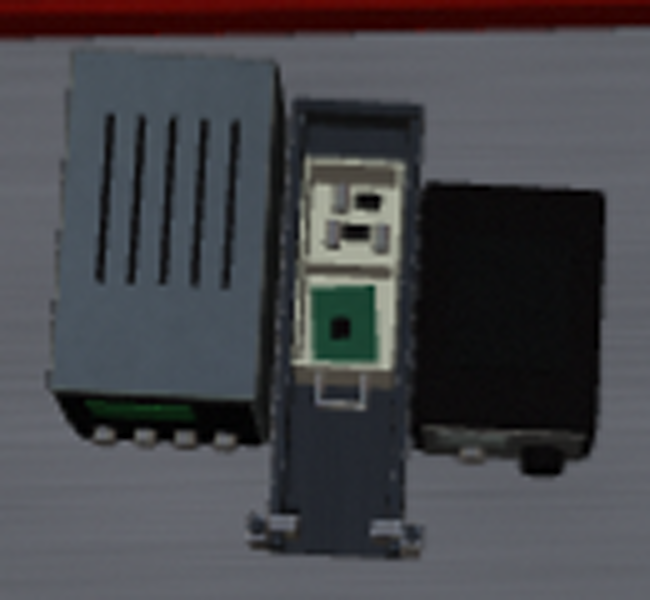

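View pics/b1.png

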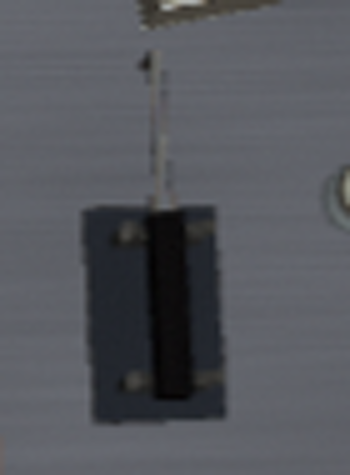

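The white tray's loop is at top (118,228), facing the mouth, and the tool lies in the stand, pointing at the enclosure. Both fit the descriptions. Next I'll swing the arm over on an arc.

```bash
python3 -m pendant '[{"translation":[3.4,-2.9,0],"angular":[0,0,0.5],"hand":1},{"translation":[3.4,-2.9,0],"angular":[0,0,1],"hand":1},{"translation":[3.4,-2.9,0],"angular":[0,0,1],"hand":1},{"translation":[3.4,-2.9,0],"angular":[0,0,1],"hand":1},{"translation":[3.4,-2.9,0],"angular":[0,0,1],"hand":1},{"translation":[3.4,-2.9,0],"angular":[0,0,1],"hand":1},{"translation":[3.4,-2.9,0],"angular":[0,0,1],"hand":1},{"translation":[3.4,-2.9,0],"angular":[0,0,1],"hand":1},{"translation":[3.4,-2.9,0],"angular":[0,0,1],"hand":1},{"translation":[0.5,-4.4,0],"angular":[0,0,1],"hand":1},{"translation":[0.5,-4.4,0],"angular":[0,0,1],"hand":1},{"translation":[0.5,-4.4,0],"angular":[0,0,0],"hand":1},{"translation":[0.5,-4.4,0],"angular":[0,0,0],"hand":1},{"translation":[0.5,-4.4,0],"angular":[0,0,0],"hand":1},{"translation":[0,-4.4,0],"angular":[0,0,0],"hand":1},{"translation":[0,-4.4,0],"angular":[0,0,0],"hand":1},{"translation":[0,-4.4,0],"angular":[0,0,0],"hand":1}]'
python3 - <<'E'
from bench import r
from h import *
s=r.read_state();print(s['time'],s['ee_pos'],s['joint_positions'].round(2),R.from_quat(s['eef_rot']).as_matrix().round(3))
im=r.camera('wrist');cv2.imwrite('pics/w1.png',im[:,:,::-1])
c=cam(r.camera_info('wrist'),s['ee_pos'],s['eef_rot'])
for n,z in (("bay_mouth",.004),("tray_loop",.034),("tray",.004),("bay",0)):
    for d in r.mark_of('wrist',n): print(n,d,p2w(c,*d['point'],z).round(4))
E
```

```text
time: 2.65
ee_pos: [0.4731, -0.0062, 0.2478]
eef_rot: [0.017, 0.707, -0.016, 0.707]
ft_force: [1.2, -0.7, -0.3]
width: 0.0878
2.65 [ 0.47309116 -0.00616849  0.24784094] [-0.53 -0.03  0.45  1.87  0.01  1.3   1.43] [[ 0.001  0.046  0.999]
 [ 0.001  0.999 -0.046]
 [-1.     0.001  0.001]]
bay_mouth {'point': [264.7, 296.8], 'confidence': 0.64} [0.6309 0.05   0.004 ]
tray_loop {'point': [314.0, 296.0], 'confidence': 0.62} [0.6952 0.0446 0.034 ]
tray_loop {'point': [301.2, 293.4], 'confidence': 0.28} [0.6725 0.0409 0.034 ]
tray {'point': [0.0, 490.0], 'confidence': 0.7} [0.2857 0.2862 0.004 ]
tray {'point': [302.3, 292.4], 'confidence': 0.66} [0.6981 0.043  0.004 ]
bay {'point': [260.5, 296.0], 'confidence': 0.94} [0.6261 0.0494 0.    ]
```

View pics/w1.png

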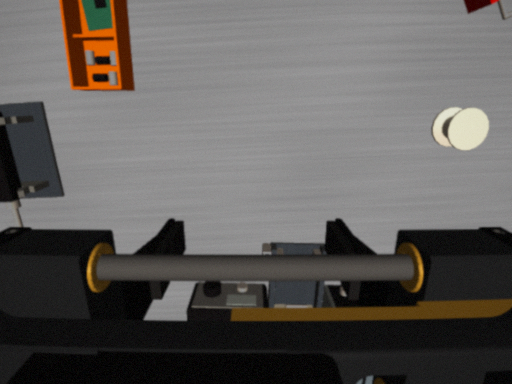

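```bash
python3 -m pendant '[{"translation":[-0.2,-2,0],"angular":[0,0,-8.5],"hand":1},{"translation":[-0.2,-2,0],"angular":[0,0,-8.5],"hand":1},{"translation":[-0.2,-2,0],"angular":[0,0,-8.5],"hand":1},{"translation":[-0.2,-2,0],"angular":[0,0,-8.5],"hand":1},{"translation":[-0.2,-2,0],"angular":[0,0,-8.5],"hand":1},{"translation":[-0.2,-2,0],"angular":[0,0,-8.5],"hand":1},{"translation":[-0.2,-2,0],"angular":[0,0,-8.5],"hand":1},{"translation":[-0.2,-2,0],"angular":[0,0,-8.5],"hand":1},{"translation":[-0.2,-2,0],"angular":[0,0,-8.5],"hand":1},{"translation":[-0.2,-2,0],"angular":[0,0,-8.5],"hand":1},{"translation":[-0.2,-2,0],"angular":[0,0,-8.5],"hand":1},{"translation":[-0.2,-2,0],"angular":[0,0,-8.5],"hand":1},{"translation":[-0.2,-2,0],"angular":[0,0,-8.5],"hand":1},{"translation":[-0.2,-2,0],"angular":[0,0,-8.5],"hand":1},{"translation":[-0.2,-2,0],"angular":[0,0,-8.5],"hand":1},{"translation":[0,-0.5,0],"angular":[0,0,-8.5],"hand":1},{"translation":[0,0,0],"angular":[0,0,-8.5],"hand":1},{"translation":[0,0,0],"angular":[0,0,-8.5],"hand":1},{"translation":[0,0,0],"angular":[0,0,-8.5],"hand":1},{"translation":[0,0,0],"angular":[0,0,-8.5],"hand":1}]'; python3 -m pendant '[{"translation":[0,0,0],"angular":[0,0,-8.5],"hand":1},{"translation":[0,0,0],"angular":[0,0,-3],"hand":1}]'
python3 - <<'E'
from bench import r
from h import *
s=r.read_state();print(s['time'],s['ee_pos'],s['joint_positions'].round(2),R.from_quat(s['eef_rot']).as_matrix().round(3))
im=r.camera('wrist');cv2.imwrite('pics/w2.png',im[:,:,::-1])
c=cam(r.camera_info('wrist'),s['ee_pos'],s['eef_rot'])
for n,z in (("hook_tool",.046),("stand_cradle",.046),("hook_tip",.016),("stand",0)):
    for d in r.mark_of('wrist',n): print(n,d,p2w(c,*d['point'],z).round(4))
E
```

```text
time: 4.9
ee_pos: [0.4445, -0.3078, 0.2473]
eef_rot: [-0.706, -0.044, 0.706, -0.044]
ft_force: [-0.6, 0.6, 0.1]
width: 0.0869
time: 5.1
ee_pos: [0.4446, -0.3078, 0.2473]
eef_rot: [-0.706, 0.027, 0.707, 0.027]
ft_force: [-0.5, -0.2, 0.0]
width: 0.0869
5.1 [ 0.44456954 -0.30775026  0.24731864] [-0.28  0.18  0.91  1.72 -0.15  1.31 -0.99] [[-0.    -0.075 -0.997]
 [ 0.    -0.997  0.075]
 [-1.    -0.     0.   ]]
hook_tool {'point': [170.1, 263.7], 'confidence': 0.95} [ 0.4459 -0.3187  0.046 ]
stand_cradle {'point': [168.5, 264.7], 'confidence': 0.74} [ 0.4478 -0.32    0.046 ]
hook_tip {'point': [42.0, 252.2], 'confidence': 0.74} [ 0.5932 -0.316   0.016 ]
stand {'point': [161.3, 260.8], 'confidence': 0.77} [ 0.4479 -0.3163  0.    ]
```

View pics/w2.png

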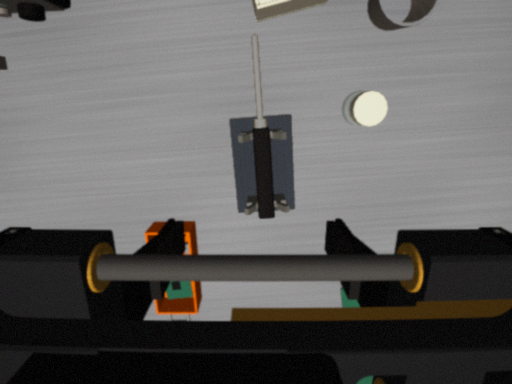

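Run:
```python
from bench import r
from h import *
s=r.read_state()
c=cam(r.camera_info('wrist'),s['ee_pos'],s['eef_rot'])
im=cv2.imread('pics/w2.png')
cv2.imwrite('pics/w2c.png',cv2.resize(im[20:225,215:315],None,fx=2.9,fy=2.9,interpolation=cv2.INTER_CUBIC))
g=cv2.cvtColor(im,cv2.COLOR_BGR2GRAY)
print(g[150,230:300]);print(g[80,245:275])
E0=[]
for row in list(range(146,194,4)):
    line=g[row,240:290].astype(float); m=np.where(line<30)[0]
    if len(m): E0.append((row,240+m.min(),240+m.max()))
print(E0)
for row,a,b in (E0[0],E0[-1]):
    print(p2w(c,row,(a+b)/2,.057).round(4),p2w(c,row,a,.057)-p2w(c,row,b,.057))
for row in (45,60,75,90,105,115):
    line=g[row,245:275].astype(int);bg=np.median(g[row,230:290]);print(row,line)
```

```text
[149 134  95  64  57  60  59  61  61  60  59  63  60  57  57  59  60  59
  59  62  60  59  58  40  25  19  21  27  24  29  19  25  24  21  24  25
  28  26  20  16  25  54  59  57  60  59  59  57  61  63  63  62  61  63
  58  63  63  60  63  60  57  64  89 130 145 148 145 148 147 148]
[144 150 145 148 148 147 148 146 140 127 139 148 151 141 132 120 136 146
 150 149 150 147 146 149 148 149 148 147 146 149]
[(146, np.int64(254), np.int64(269)), (150, np.int64(254), np.int64(270)), (154, np.int64(255), np.int64(270)), (158, np.int64(255), np.int64(270)), (162, np.int64(255), np.int64(270)), (166, np.int64(256), np.int64(271)), (170, np.int64(256), np.int64(271)), (174, np.int64(256), np.int64(271)), (178, np.int64(256), np.int64(271)), (182, np.int64(257), np.int64(272)), (186, np.int64(257), np.int64(272)), (190, np.int64(257), np.int64(272))]
[ 0.4759 -0.3187  0.057 ] [0.00117291 0.01699626 0.        ]
[ 0.4236 -0.319   0.057 ] [0.00122981 0.01774728 0.        ]
45 [148 149 149 148 148 143 129 126 139 147 148 138 121 116 136 145 148 143
 147 146 144 144 145 142 145 147 143 144 144 146]
60 [152 149 149 149 152 146 149 142 134 141 152 147 137 125 117 137 150 145
 145 145 146 147 145 148 149 146 146 147 145 145]
75 [144 148 146 145 146 146 146 148 142 133 144 149 150 143 126 119 140 149
 147 148 149 148 149 146 147 149 148 147 149 147]
90 [145 145 145 146 144 145 142 144 146 138 129 143 150 149 144 127 115 137
 145 147 143 147 148 148 146 149 149 148 145 147]
105 [142 143 143 142 143 144 145 143 140 145 142 138 146 146 150 142 124 121
 135 144 147 148 149 146 148 144 145 146 145 146]
115 [147 147 148 147 145 145 144 139 140 140 131 122 131 144 152 148 136 122
 127 128 119 115 113 106 103 102 103 100  99  96]
```

View pics/w2c.png

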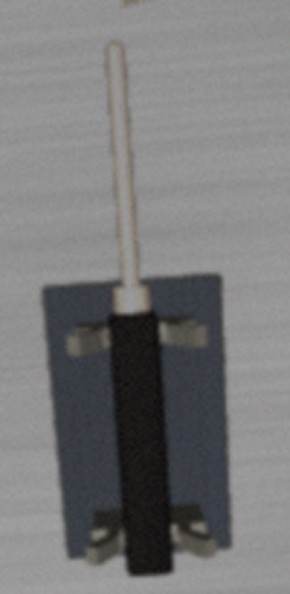

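```bash
python3 -m pendant '[{"translation":[0,-1.1,-3.3],"angular":[0,0,4.6],"hand":0.6},{"translation":[0,0,-3.3],"angular":[0,0,0],"hand":0.6},{"translation":[0,0,-3.3],"angular":[0,0,0],"hand":0.6},{"translation":[0,0,-3],"angular":[0,0,0],"hand":0.6},{"translation":[0,0,0],"angular":[0,0,0],"hand":0.6}]'
python3 - <<'E'
from bench import r
from h import *
s=r.read_state();print(s['time'],s['ee_pos'],R.from_quat(s['eef_rot']).as_matrix().round(3))
im=r.camera('wrist');cv2.imwrite('pics/w3.png',im[:,:,::-1])
c=cam(r.camera_info('wrist'),s['ee_pos'],s['eef_rot'])
for n,z in (("hook_tool",.046),("stand_cradle",.046),("hook_tip",.016),("stand",0)):
    for d in r.mark_of('wrist',n): print(n,d,p2w(c,*d['point'],z).round(4))
E
```

```text
time: 5.85
ee_pos: [0.4416, -0.3188, 0.1153]
eef_rot: [-0.705, -0.004, 0.709, -0.002]
ft_force: [-0.6, 0.9, 0.8]
width: 0.0701
5.85 [ 0.44161108 -0.31881475  0.11525434] [[-0.006  0.009 -1.   ]
 [ 0.002 -1.    -0.009]
 [-1.    -0.002  0.006]]
hook_tool {'point': [210.8, 250.7], 'confidence': 0.56} [ 0.4415 -0.3157  0.046 ]
hook_tool {'point': [190.5, 254.0], 'confidence': 0.32} [ 0.4577 -0.3181  0.046 ]
stand_cradle {'point': [205.8, 254.4], 'confidence': 0.9} [ 0.4456 -0.3185  0.046 ]
hook_tip {'point': [4.6, 253.6], 'confidence': 0.74} [ 0.5898 -0.3165  0.016 ]
stand {'point': [187.8, 252.6], 'confidence': 0.68} [ 0.4461 -0.3167  0.    ]
```

View pics/w3.png

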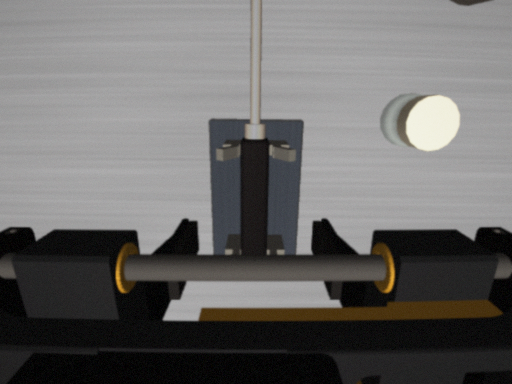

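```bash
python3 -m pendant '[{"translation":[0.3,0,-2],"angular":[0,0,0],"hand":0.6},{"translation":[0,0,-2],"angular":[0,0,0],"hand":0.6},{"translation":[0,0,-2.3],"angular":[0,0,0],"hand":0.6},{"translation":[0,0,0],"angular":[0,0,0],"hand":0.6},{"translation":[0,0,0],"angular":[0,0,0],"hand":0.6}]' 60
python3 - <<'E'
from bench import r
from h import *
s=r.read_state();print(s['time'],s['ee_pos'],R.from_quat(s['eef_rot']).as_matrix().round(3))
im=r.camera('wrist');cv2.imwrite('pics/w4.png',im[:,:,::-1])
im=r.camera('side');cv2.imwrite('pics/s4.png',cv2.resize(im[210:310,220:380,::-1],None,fx=4,fy=4))
E
```

```text
time: 6.6
ee_pos: [0.4468, -0.3208, 0.0568]
eef_rot: [0.707, 0.003, -0.707, 0.003]
ft_force: [-0.0, -0.7, -0.3]
width: 0.0695
6.6 [ 0.44682677 -0.32077523  0.05680316] [[ 0.001  0.008 -1.   ]
 [-0.001 -1.    -0.008]
 [-1.     0.001 -0.001]]
```

View pics/w4.png

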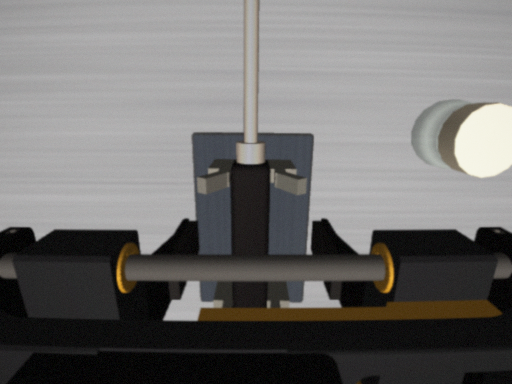

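View pics/s4.png

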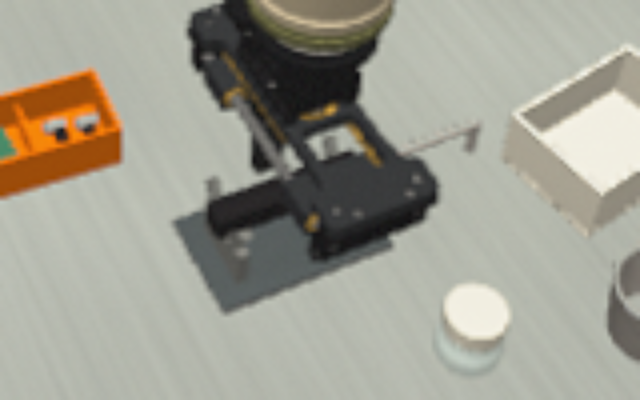

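```bash
python3 -m pendant '[{"translation":[0,0.1,-0.4],"angular":[0,0,0],"hand":0.6},{"translation":[0,0,0],"angular":[0,0,0],"hand":-0.6},{"translation":[0,0,0],"angular":[0,0,0],"hand":-1},{"translation":[0,0,0],"angular":[0,0,0],"hand":-1},{"translation":[0,0,0],"angular":[0,0,0],"hand":-1},{"translation":[0,0,0],"angular":[0,0,0],"hand":-1},{"translation":[0,0,0],"angular":[0,0,0],"hand":-1}]' 60
python3 - <<'E'
from bench import r
from h import *
s=r.read_state();print(s['time'],s['ee_pos'],s['width'],s['ft_force'],R.from_quat(s['eef_rot']).as_matrix().round(3))
im=r.camera('wrist');cv2.imwrite('pics/w5.png',im[:,:,::-1])
c=cam(r.camera_info('wrist'),s['ee_pos'],s['eef_rot'])
for n,z in (("hook_tool",.046),("hook_tip",.016),("stand",0)):
    for d in r.mark_of('wrist',n): print(n,d,p2w(c,*d['point'],z).round(4))
E
```

```text
time: 7.4
ee_pos: [0.4463, -0.3194, 0.0516]
eef_rot: [0.707, 0.003, -0.707, 0.003]
ft_force: [-0.4, -0.6, 0.6]
width: 0.0297
7.4 [ 0.44632847 -0.31941555  0.05158545] 0.02965505633965662 [-0.41379079 -0.63620781  0.63199552] [[ 0.     0.007 -1.   ]
 [-0.    -1.    -0.007]
 [-1.     0.    -0.   ]]
hook_tool {'point': [258.9, 249.2], 'confidence': 0.82} [ 0.4422 -0.3165  0.046 ]
```

View pics/w5.png

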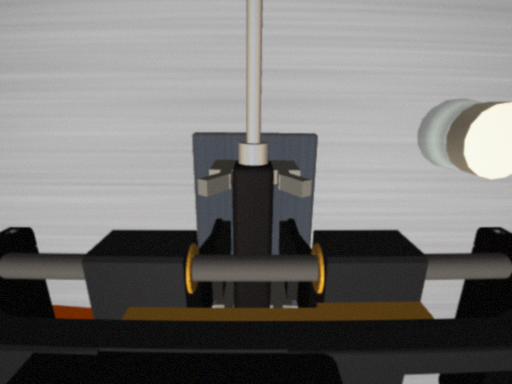

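Not closed yet, so I'll give it a few more rows. Then I'll record the stand reference for the return.

```bash
python3 -m pendant '[{"translation":[0,0,0],"angular":[0,0,0],"hand":-1},{"translation":[0,0,0],"angular":[0,0,0],"hand":-1},{"translation":[0,0,0],"angular":[0,0,0],"hand":-1},{"translation":[0,0,0],"angular":[0,0,0],"hand":-1}]' 60
python3 - <<'E'
from bench import r
from h import *
s=r.read_state();print(s['time'],s['ee_pos'],s['width'],s['ft_force'],s['torque'],R.from_quat(s['eef_rot']).as_matrix().round(3))
c=cam(r.camera_info('wrist'),s['ee_pos'],s['eef_rot'])
im=r.camera('wrist');cv2.imwrite('pics/w6.png',im[:,:,::-1])
print('handle front end',p2w(c,162,254,.057),'base front',p2w(c,133,255,.006),'saddle front top',p2w(c,160,222,.057))
print('shank far', p2w(c,5,254,.046),p2w(c,100,254,.046))
E
```

```text
time: 8.0
ee_pos: [0.4464, -0.3193, 0.0516]
eef_rot: [-0.707, -0.003, 0.707, -0.003]
ft_force: [0.6, 1.0, -0.1]
width: 0.0191
8.0 [ 0.44635702 -0.31934829  0.05157165] 0.019123865915907673 [ 0.61199771  0.95080103 -0.0670397 ] [ 0.05465033  0.18384672 -0.05177614] [[-0.     0.008 -1.   ]
 [ 0.    -1.    -0.008]
 [-1.    -0.     0.   ]]
handle front end [ 0.49912198 -0.31871508  0.057     ] base front [ 0.50751453 -0.31916735  0.006     ] saddle front top [ 0.49994913 -0.3039222   0.057     ]
shank far [ 0.56723828 -0.31818751  0.046     ] [ 0.52681974 -0.3184872   0.046     ]
```

View pics/w6.png

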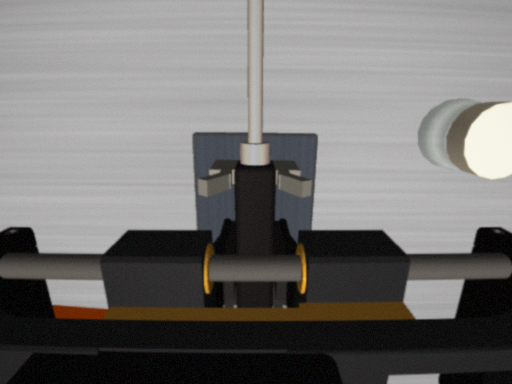

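Gripped at 19.1 mm opening, so the handle is held. Lifting straight up and moving over to the bay.

```bash
python3 -m pendant '[{"translation":[0,0,2],"angular":[0,0,0],"hand":-1},{"translation":[0,0,4],"angular":[0,0,0],"hand":-1},{"translation":[0,0,4.5],"angular":[0,0,0],"hand":-1},{"translation":[0,0,4.5],"angular":[0,0,0],"hand":-1},{"translation":[0.5,4.2,0],"angular":[0,0,-0.5],"hand":-1},{"translation":[0.5,4.2,0],"angular":[0,0,-0.5],"hand":-1},{"translation":[0.5,4.2,0],"angular":[0,0,-0.5],"hand":-1},{"translation":[0.5,4.2,0],"angular":[0,0,-0.5],"hand":-1},{"translation":[0.5,4.2,0],"angular":[0,0,-0.5],"hand":-1},{"translation":[0.5,4.2,0],"angular":[0,0,-0.5],"hand":-1},{"translation":[0.5,4.2,0],"angular":[0,0,-0.5],"hand":-1},{"translation":[0.5,4.2,0],"angular":[0,0,-0.5],"hand":-1},{"translation":[0.5,4.2,0],"angular":[0,0,-0.5],"hand":-1},{"translation":[0,0,0],"angular":[0,0,0],"hand":-1},{"translation":[0,0,0],"angular":[0,0,0],"hand":-1},{"translation":[0,0,0],"angular":[0,0,0],"hand":-1}]' 60
python3 - <<'E'
from bench import r
from h import *
s=r.read_state();print(s['time'],s['ee_pos'],s['width'],s['joint_positions'].round(2),R.from_quat(s['eef_rot']).as_matrix().round(3))
im=r.camera('wrist');cv2.imwrite('pics/w7.png',im[:,:,::-1])
c=cam(r.camera_info('wrist'),s['ee_pos'],s['eef_rot'])
z0=s['ee_pos'][2]-.006
for n,z in (("hook_tool",z0),("hook_tip",z0-.03),("bay_mouth",.004),("tray",.004),("tray_loop",.034)):
    for d in r.mark_of('wrist',n): print(n,d,p2w(c,*d['point'],z).round(4))
E
```

```text
time: 9.65
ee_pos: [0.4913, 0.0573, 0.2015]
eef_rot: [-0.707, 0.026, 0.707, 0.025]
ft_force: [0.7, -1.4, -1.3]
width: 0.0198
9.65 [0.49126926 0.05726823 0.20146667] 0.019804479409727082 [-0.8   0.07  0.62  1.89 -0.04  1.2  -1.81] [[-0.    -0.072 -0.997]
 [-0.    -0.997  0.072]
 [-1.     0.     0.   ]]
hook_tool {'point': [253.9, 252.6], 'confidence': 0.89} [0.4902 0.0585 0.1955]
hook_tip {'point': [258.3, 255.8], 'confidence': 0.49} [0.47   0.058  0.1655]
bay_mouth {'point': [50.7, 254.1], 'confidence': 0.8} [0.6248 0.0481 0.004 ]
tray {'point': [325.3, 428.6], 'confidence': 0.69} [ 0.2475 -0.1777  0.004 ]
```

View pics/w7.png

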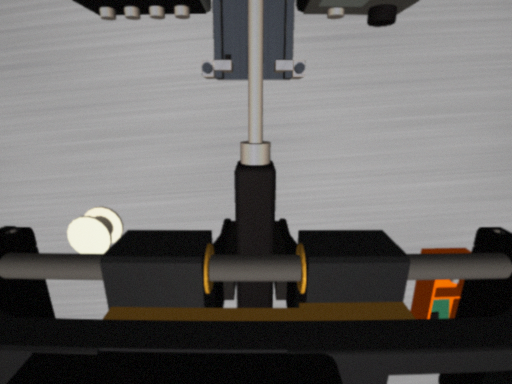

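The mouth shows at row 66 with its posts at columns 221 and 288, and the shank lies on the centre line near column 255. The tray is out of this view. I'll go a little higher and forward to see the loop.

```bash
python3 -m pendant '[{"translation":[2.5,-0.2,3.5],"angular":[0,0,0],"hand":-1},{"translation":[2.5,-0.2,3.5],"angular":[0,0,0],"hand":-1},{"translation":[0,0,0],"angular":[0,0,0],"hand":-1},{"translation":[0,0,0],"angular":[0,0,0],"hand":-1},{"translation":[0,0,0],"angular":[0,0,0],"hand":-1}]' 60
python3 - <<'E'
from bench import r
from h import *
s=r.read_state();print(s['time'],s['ee_pos'],R.from_quat(s['eef_rot']).as_matrix().round(3))
im=r.camera('wrist')[:,:,::-1];cv2.imwrite('pics/w8.png',im);cv2.imwrite('pics/w8c.png',cv2.resize(im[0:150,180:330],None,fx=4,fy=4,interpolation=cv2.INTER_CUBIC))
c=cam(r.camera_info('wrist'),s['ee_pos'],s['eef_rot'])
for n,z in (("bay_mouth",.004),("tray",.004),("tray_loop",.034)):
    for d in r.mark_of('wrist',n): print(n,d,p2w(c,*d['point'],z).round(4))
im=r.camera('top');cv2.imwrite('pics/t8.png',im[:,:,::-1])
cv2.imwrite('pics/t8c.png',cv2.resize(im[40:200,160:310,::-1],None,fx=4,fy=4,interpolation=cv2.INTER_CUBIC))
c=cam(r.camera_info('top'))
z0=s['ee_pos'][2]-.006
for n,z in (("hook_tip",z0-.03),("bay_mouth",.004),("tray",.004),("tray_loop",.034)):
    for d in r.mark_of('top',n): print(n,d,p2w(c,*d['point'],z).round(4))
E
```

```text
time: 10.45
ee_pos: [0.5404, 0.0545, 0.2704]
eef_rot: [-0.706, 0.025, 0.707, 0.025]
ft_force: [-0.5, -0.6, -1.9]
width: 0.0194
10.45 [0.54039087 0.05447614 0.270397  ] [[-0.002 -0.071 -0.997]
 [-0.    -0.997  0.071]
 [-1.     0.001  0.002]]
bay_mouth {'point': [97.8, 252.3], 'confidence': 0.6} [0.6266 0.0514 0.004 ]
tray {'point': [36.4, 252.3], 'confidence': 0.96} [0.7019 0.0459 0.004 ]
tray {'point': [319.7, 402.4], 'confidence': 0.77} [ 0.2464 -0.1805  0.004 ]
tray_loop {'point': [39.3, 255.2], 'confidence': 0.75} [0.6923 0.0429 0.034 ]
tray_loop {'point': [256.3, 255.0], 'confidence': 0.4} [0.4062 0.0634 0.034 ]
bay_mouth {'point': [175.5, 387.3], 'confidence': 0.49} [ 0.5054 -0.4348  0.004 ]
tray {'point': [265.0, 307.3], 'confidence': 0.84} [ 0.2439 -0.1803  0.004 ]
tray {'point': [255.0, 149.3], 'confidence': 0.62} [0.2867 0.2836 0.004 ]
tray_loop {'point': [256.4, 143.6], 'confidence': 0.79} [0.283  0.2935 0.034 ]
tray_loop {'point': [270.6, 306.9], 'confidence': 0.65} [ 0.2287 -0.1747  0.034 ]
```

View pics/w8c.png

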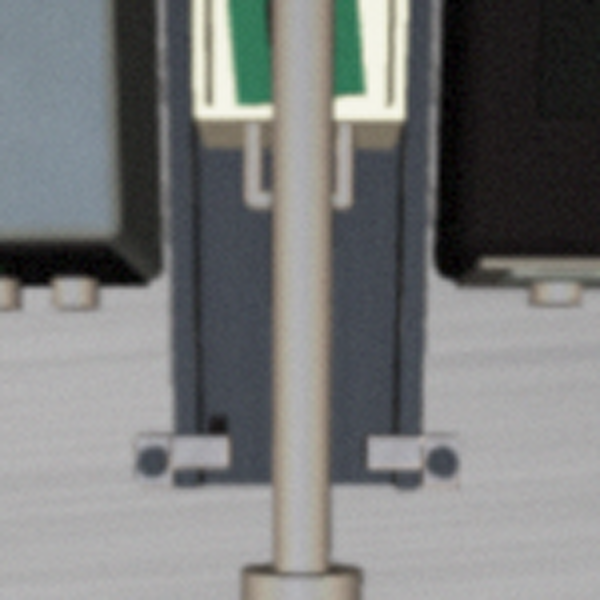

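View pics/t8c.png

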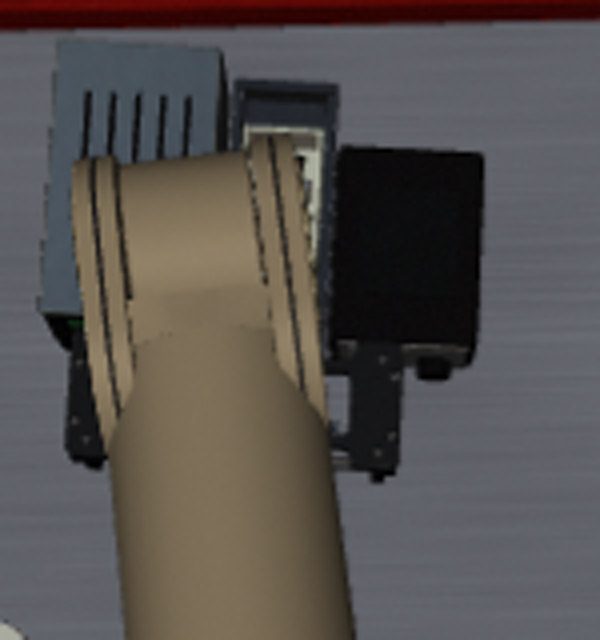

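Run:
```python
from bench import r
from h import *
s=r.read_state()
c=cam(r.camera_info('wrist'),np.array([0.54039087,0.05447614,0.270397]),s['eef_rot'])
for n,row,col,z in (('wire front edge',208/4,254.6,.034),('wire rear edge',189/4,254.6,.034),('tray top front',121/4,254.6,.042),('post front',436/4,255,.034),('post2',470/4,255,.034),('loopL',40,241,.034),('loopR',40,268.5,.034),('shank',0,255.2,.264),('handle end',142,255,.275)):
    print(n,p2w(c,row,col,z).round(4))
p=s['ee_pos'];M=R.from_quat(s['eef_rot']).as_matrix();f=-M[:,2]
print(p,f)
L=p2w(c,40,254.7,.034)
for d in (.145,.15):print(p+d*f)
```

```text
wire front edge [0.6789 0.0447 0.034 ]
wire rear edge [0.6841 0.0444 0.034 ]
tray top front [0.7008 0.0432 0.042 ]
post front [0.6128 0.0489 0.034 ]
post2 [0.6025 0.0496 0.034 ]
loopL [0.6932 0.0599 0.034 ]
loopR [0.6909 0.0274 0.034 ]
shank [0.6632 0.0456 0.264 ]
handle end [0.6021 0.0499 0.275 ]
[0.54123549 0.05462802 0.2715008 ] [ 9.97489848e-01 -7.08095656e-02 -9.66132874e-05]
[0.68587152 0.04436063 0.27148679]
[0.69085897 0.04400658 0.27148631]
```

```bash
python3 -m pendant '[{"translation":[0.3,0,-4],"angular":[0,0,0],"hand":-1},{"translation":[0.27,-0.05,-4],"angular":[0,0,0],"hand":-1},{"translation":[0,0,-4],"angular":[0,0,0],"hand":-1},{"translation":[0,0,-3.9],"angular":[0,0,0],"hand":-1},{"translation":[0,0,-2],"angular":[0,0,0],"hand":-1},{"translation":[0,0,0],"angular":[0,0,0],"hand":-1},{"translation":[0,0,0],"angular":[0,0,0],"hand":-1},{"translation":[0,0,0],"angular":[0,0,0],"hand":-1}]' 60
python3 - <<'E'
from bench import r
from h import *
s=r.read_state();print(s['time'],s['ee_pos'],R.from_quat(s['eef_rot']).as_matrix().round(3))
im=r.camera('side');cv2.imwrite('pics/s9.png',cv2.resize(im[90:230,210:390,::-1],None,fx=4.2,fy=4.2,interpolation=cv2.INTER_CUBIC))
c=cam(r.camera_info('side'))
for d in r.mark_of('side','hook_tip'): print(d,p2w(c,*d['point'],s['ee_pos'][2]-.036))
f=-R.from_quat(s['eef_rot']).as_matrix()[:,2]
tip=s['ee_pos']+.1465*f-[0,0,.036]; print(tip, w2p(c,tip),w2p(c,[.693,.0438,.034]))
for d in r.mark_of('side','tray_loop'): print(d,p2w(c,*d['point'],.034))
E
```

```text
time: 11.7
ee_pos: [0.5482, 0.0542, 0.0942]
eef_rot: [0.708, -0.025, -0.706, -0.025]
ft_force: [0.3, -0.1, -1.1]
width: 0.0191
11.7 [0.5481729  0.05421979 0.09424379] [[ 0.003 -0.071 -0.997]
 [ 0.001 -0.997  0.071]
 [-1.    -0.001 -0.002]]
{'point': [157.8, 303.8], 'confidence': 0.66} [0.68593505 0.03992224 0.05824379]
{'point': [136.7, 200.3], 'confidence': 0.53} [0.39521453 0.3127361  0.05824379]
[0.69430307 0.043823   0.05860435] [[156.53639644 305.31827811]] [[162.19547469 304.33881608]]
{'point': [163.7, 300.9], 'confidence': 0.82} [0.67738251 0.04109581 0.034     ]
{'point': [250.1, 197.6], 'confidence': 0.82} [ 0.22578514 -0.18240248  0.034     ]
{'point': [151.7, 174.8], 'confidence': 0.75} [0.28829165 0.29176199 0.034     ]
```

View pics/s9.png

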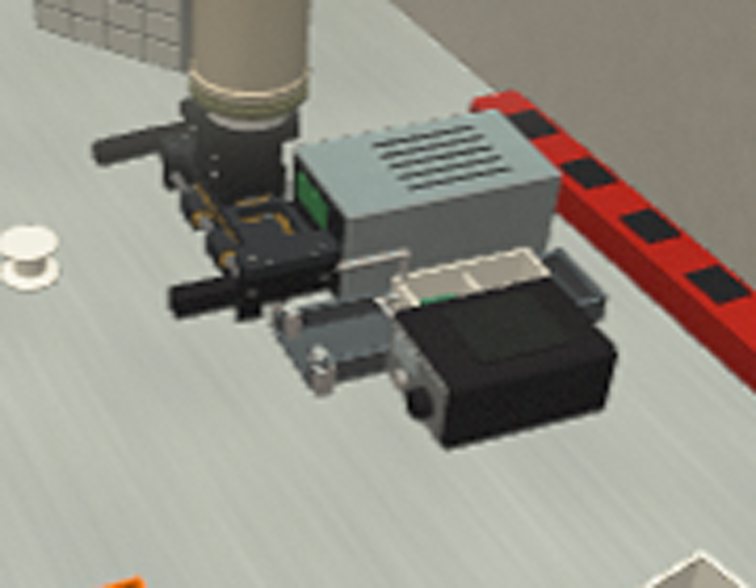

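Run:
```python
from bench import r
from h import *
im=r.camera('side')[:,:,::-1].copy();c=cam(r.camera_info('side'))
o=cv2.resize(im[135:185,275:335],None,fx=12,fy=12,interpolation=cv2.INTER_CUBIC)
f=np.array([.9975,-.0708,0]);l=np.array([.0708,.9975,0]);L=np.array([.693,.0438,.034])
def dr(P,col):
    for p in P:
        q=w2p(c,p)[0]; cv2.circle(o,(int((q[1]-275+.5)*12),int((q[0]-135+.5)*12)),3,col,-1)
dr([L+a*f+b*l for a,b in ((9,13.5),(-11.5,13.5),(-11.5,-13.5),(9,-13.5)) for a,b in [(a/1e3,b/1e3)]],(0,0,255))
dr([[.6943,.0438,.0586]],(0,255,0))
dr([L+.009*f+b*l+[0,0,.008] for b in (-.03,.03)],(255,0,0))
cv2.imwrite('pics/s10.png',o)
```

```text
(no output)
```

View pics/s10.png

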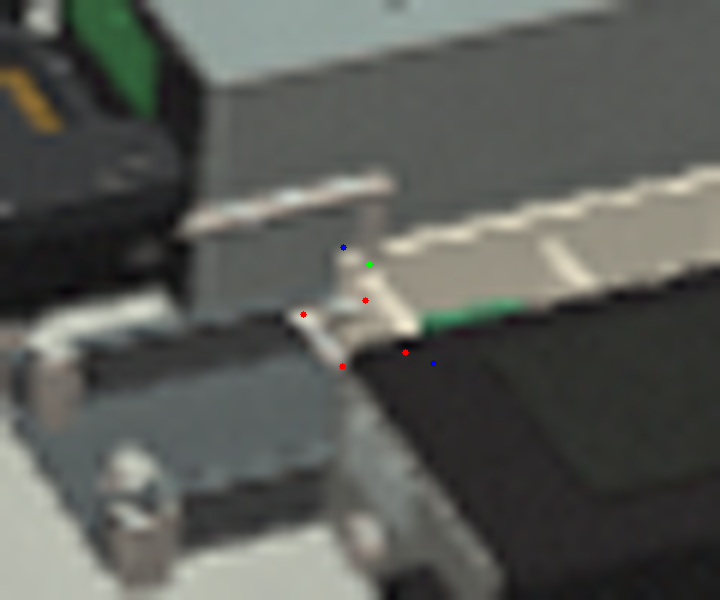

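The projected loop corners fall on the wire in the picture, at crop (303,314) and (342,366), and the prong ends above the opening at (370,255). Lowering gently with force checks.

```bash
python3 -m pendant '[{"translation":[-0.1,0,-0.7],"angular":[0,0,0],"hand":-1},{"translation":[0,0,-0.7],"angular":[0,0,0],"hand":-1},{"translation":[0,0,-0.5],"angular":[0,0,0],"hand":-1},{"translation":[0,0,-0.3],"angular":[0,0,0],"hand":-1},{"translation":[0,0,-0.3],"angular":[0,0,0],"hand":-1},{"translation":[0,0,-0.2],"angular":[0,0,0],"hand":-1}]' 60;python3 -m pendant '[{"translation":[0,0,-0.2],"angular":[0,0,0],"hand":-1},{"translation":[0,0,-0.2],"angular":[0,0,0],"hand":-1},{"translation":[0,0,0],"angular":[0,0,0],"hand":-1}]'
```

```text
time: 12.5
ee_pos: [0.546, 0.0541, 0.0653]
eef_rot: [-0.707, 0.025, 0.707, 0.025]
ft_force: [-1.1, 0.8, -0.9]
width: 0.0193
time: 12.8
ee_pos: [0.5459, 0.0541, 0.0614]
eef_rot: [-0.707, 0.025, 0.707, 0.025]
ft_force: [-0.2, -0.1, -2.1]
width: 0.0193
```

```bash
python3 -m pendant '[{"translation":[0,0,-0.3],"angular":[0,0,0],"hand":-1},{"translation":[0,0,-0.3],"angular":[0,0,0],"hand":-1},{"translation":[0,0,-0.3],"angular":[0,0,0],"hand":-1},{"translation":[0,0,0],"angular":[0,0,0],"hand":-1},{"translation":[0,0,0],"angular":[0,0,0],"hand":-1}]'
python3 - <<'E'
from bench import r
from h import *
print(r.read_state()['ee_pos'],r.read_state()['ft_force'])
im=r.camera('side')[:,:,::-1];cv2.imwrite('pics/s11.png',cv2.resize(im[135:185,265:335],None,fx=11,fy=11,interpolation=cv2.INTER_CUBIC))
im=r.camera('wrist')[:,:,::-1];cv2.imwrite('pics/w11.png',im)
E
```

```text
time: 13.3
ee_pos: [0.546, 0.054, 0.0525]
eef_rot: [-0.707, 0.025, 0.707, 0.025]
ft_force: [0.3, -1.4, -1.3]
width: 0.0197
[0.54602898 0.05404005 0.0524955 ] [ 0.28567932 -1.41961117 -1.32585601]
```

View pics/s11.png

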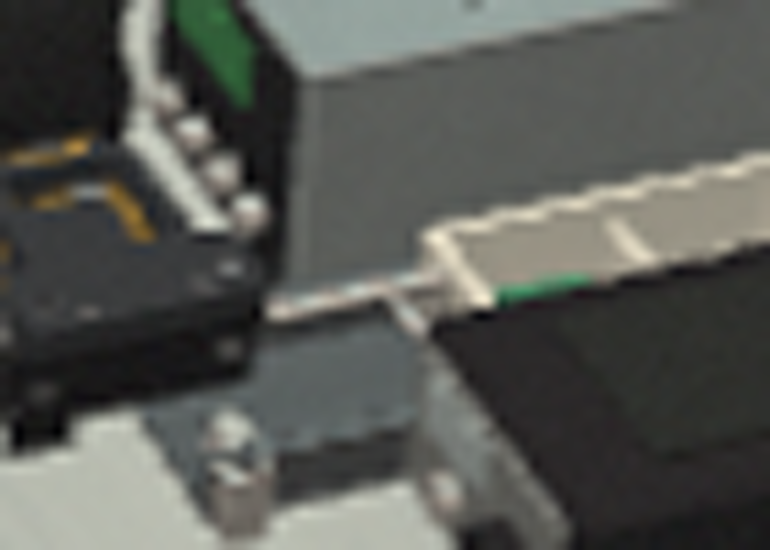

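View pics/w11.png

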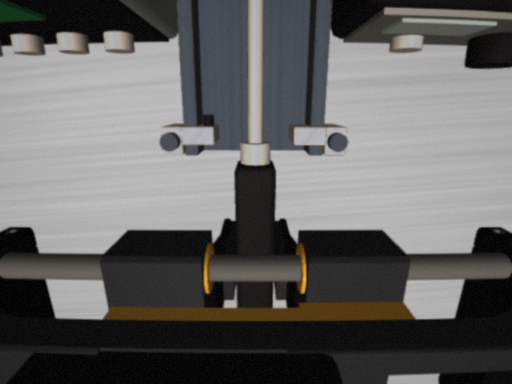

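The prong is inside the loop and the shank lies on the centre line (column 255, between the posts at 217 and 293). From the picture, the posts' inner face is near x = 0.613, so the draw is about 9 cm. Pulling gently.

```bash
python3 -m pendant '[{"translation":[-0.2,0.014,0],"angular":[0,0,0],"hand":-1},{"translation":[-0.2,0.014,0],"angular":[0,0,0],"hand":-1},{"translation":[-0.2,0.014,0],"angular":[0,0,0],"hand":-1},{"translation":[-0.2,0.014,0],"angular":[0,0,0],"hand":-1},{"translation":[-0.2,0.014,0],"angular":[0,0,0],"hand":-1}]'; python3 -m pendant '[{"translation":[-0.3,0.021,0],"angular":[0,0,0],"hand":-1},{"translation":[-0.3,0.021,0],"angular":[0,0,0],"hand":-1},{"translation":[-0.4,0.028,0],"angular":[0,0,0],"hand":-1},{"translation":[-0.4,0.028,0],"angular":[0,0,0],"hand":-1},{"translation":[-0.4,0.028,0],"angular":[0,0,0],"hand":-1}]'
python3 - <<'E'
from bench import r
from h import *
im=r.camera('side')[:,:,::-1];cv2.imwrite('pics/s12.png',cv2.resize(im[135:185,265:335],None,fx=11,fy=11,interpolation=cv2.INTER_CUBIC))
E
```

```text
time: 13.9
ee_pos: [0.5362, 0.0548, 0.0528]
eef_rot: [0.707, -0.025, -0.706, -0.025]
ft_force: [2.3, -0.2, -2.4]
width: 0.0194
time: 14.4
ee_pos: [0.5177, 0.0561, 0.0526]
eef_rot: [0.707, -0.025, -0.707, -0.025]
ft_force: [3.9, -0.5, -1.5]
width: 0.0193
```

View pics/s12.png

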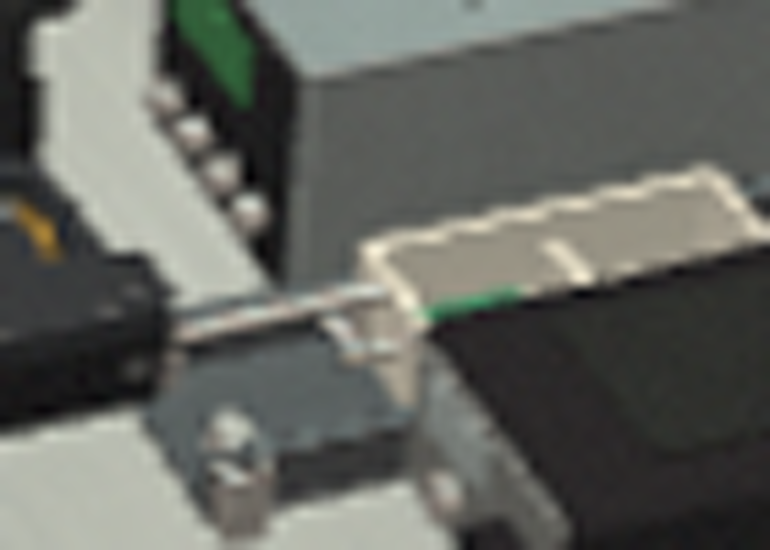

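The tray follows with about 3 N of friction. Continuing, slower towards the stop.

```bash
python3 -m pendant '[{"translation":[-0.4,0.028,0],"angular":[0,0,0],"hand":-1},{"translation":[-0.4,0.028,0],"angular":[0,0,0],"hand":-1},{"translation":[-0.4,0.028,0],"angular":[0,0,0],"hand":-1},{"translation":[-0.4,0.028,0],"angular":[0,0,0],"hand":-1},{"translation":[-0.4,0.028,0],"angular":[0,0,0],"hand":-1},{"translation":[-0.4,0.028,0],"angular":[0,0,0],"hand":-1},{"translation":[-0.4,0.028,0],"angular":[0,0,0],"hand":-1},{"translation":[-0.4,0.028,0],"angular":[0,0,0],"hand":-1},{"translation":[-0.4,0.028,0],"angular":[0,0,0],"hand":-1},{"translation":[-0.4,0.028,0],"angular":[0,0,0],"hand":-1},{"translation":[-0.4,0.028,0],"angular":[0,0,0],"hand":-1},{"translation":[-0.3,0.021,0],"angular":[0,0,0],"hand":-1}]'; python3 -m pendant '[{"translation":[-0.1,0.007,0],"angular":[0,0,0],"hand":-1},{"translation":[0,0,0],"angular":[0,0,0],"hand":-1}]'
python3 - <<'E'
from bench import r
from h import *
s=r.read_state();print(s['ee_pos'])
im=r.camera('side')[:,:,::-1];cv2.imwrite('pics/s13.png',cv2.resize(im[140:200,250:320],None,fx=10,fy=10,interpolation=cv2.INTER_CUBIC))
im=r.camera('wrist')[:,:,::-1];cv2.imwrite('pics/w13.png',im)
E
```

```text
time: 15.65
ee_pos: [0.4707, 0.0593, 0.0526]
eef_rot: [-0.707, 0.025, 0.707, 0.025]
ft_force: [2.6, 0.1, -1.7]
width: 0.0192
time: 15.85
ee_pos: [0.4698, 0.0595, 0.0525]
eef_rot: [-0.707, 0.025, 0.707, 0.025]
ft_force: [1.2, -0.4, 0.1]
width: 0.0196
[0.46976782 0.05948203 0.05253332]
```

View pics/s13.png

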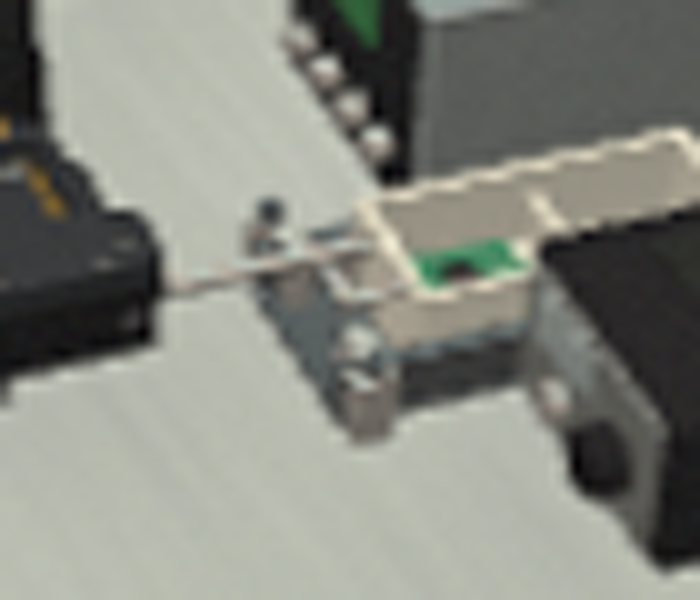

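View pics/w13.png

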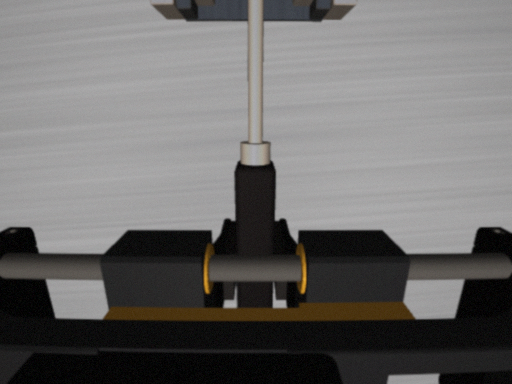

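```bash
python3 -m pendant '[{"translation":[-0.2,0.014,0],"angular":[0,0,0],"hand":-1},{"translation":[-0.2,0.014,0],"angular":[0,0,0],"hand":-1},{"translation":[-0.2,0.014,0],"angular":[0,0,0],"hand":-1},{"translation":[-0.2,0.014,0],"angular":[0,0,0],"hand":-1},{"translation":[-0.1,0.007,0],"angular":[0,0,0],"hand":-1}]'; python3 -m pendant '[{"translation":[-0.1,0.007,0],"angular":[0,0,0],"hand":-1},{"translation":[-0.1,0.007,0],"angular":[0,0,0],"hand":-1}]';python3 -m pendant '[{"translation":[-0.1,0.007,0],"angular":[0,0,0],"hand":-1},{"translation":[-0.1,0.007,0],"angular":[0,0,0],"hand":-1}]'
```

```text
time: 16.45
ee_pos: [0.4609, 0.0601, 0.0526]
eef_rot: [0.707, -0.025, -0.707, -0.025]
ft_force: [3.0, 0.6, -1.7]
width: 0.0192
time: 16.65
ee_pos: [0.459, 0.0602, 0.0526]
eef_rot: [0.707, -0.025, -0.707, -0.025]
ft_force: [3.0, -0.3, -2.4]
width: 0.0191
time: 16.85
ee_pos: [0.4571, 0.0603, 0.0526]
eef_rot: [0.707, -0.025, -0.707, -0.025]
ft_force: [3.2, 0.2, -1.8]
width: 0.0193
```

```bash
python3 -m pendant '[{"translation":[-0.1,0.007,0],"angular":[0,0,0],"hand":-1},{"translation":[-0.05,0.004,0],"angular":[0,0,0],"hand":-1}]'|egrep 'pos|force'; python3 -m pendant '[{"translation":[-0.05,0.004,0],"angular":[0,0,0],"hand":-1},{"translation":[-0.05,0.003,0],"angular":[0,0,0],"hand":-1}]'|egrep 'pos|force';python3 -m pendant '[{"translation":[-0.05,0.004,0],"angular":[0,0,0],"hand":-1},{"translation":[-0.05,0.003,0],"angular":[0,0,0],"hand":-1}]'|egrep 'pos|force'
```

```text
ee_pos: [0.4555, 0.0605, 0.0526]
ft_force: [3.2, 0.5, -1.2]
ee_pos: [0.4545, 0.0605, 0.0526]
ft_force: [2.9, 0.1, -0.9]
ee_pos: [0.4535, 0.0606, 0.0526]
ft_force: [2.4, -0.1, -1.4]
```

Run:
```python
from bench import r
from h import *
s=r.read_state();print(s['ee_pos'],s['ft_force'])
im=r.camera('side')[:,:,::-1];cv2.imwrite('pics/s14.png',cv2.resize(im[140:200,250:320],None,fx=10,fy=10,interpolation=cv2.INTER_CUBIC))
```

```text
[0.45354724 0.06055106 0.05259132] [ 2.40644567 -0.14900926 -1.42755241]
```

View pics/s14.png

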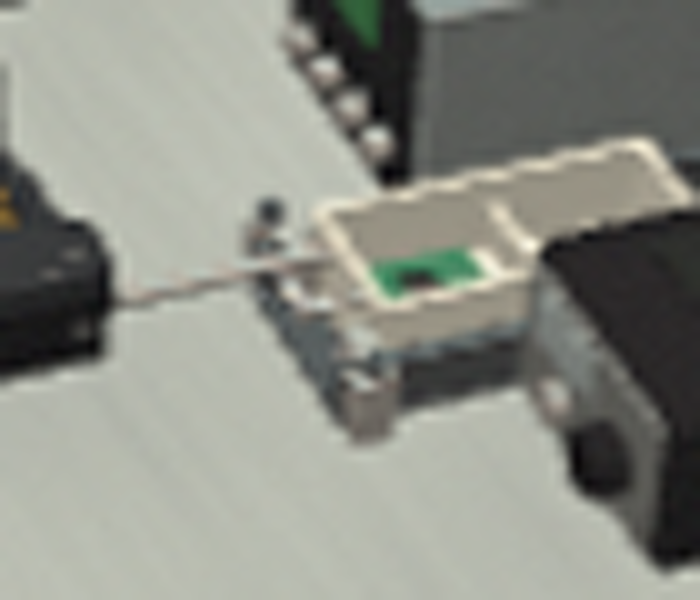

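Nearly at the posts. Continuing in fine steps.

```bash
python3 -m pendant '[{"translation":[-0.05,0.004,0],"angular":[0,0,0],"hand":-1},{"translation":[-0.05,0.003,0],"angular":[0,0,0],"hand":-1}]'|egrep 'pos|force'; python3 -m pendant '[{"translation":[-0.05,0.004,0],"angular":[0,0,0],"hand":-1},{"translation":[-0.05,0.003,0],"angular":[0,0,0],"hand":-1}]'|egrep 'pos|force'
```

```text
ee_pos: [0.4527, 0.0606, 0.0526]
ft_force: [4.8, -0.6, -1.5]
ee_pos: [0.4524, 0.0607, 0.0529]
ft_force: [8.6, -0.3, -2.6]
```

```bash
python3 -m pendant '[{"translation":[-0.05,0.004,0],"angular":[0,0,0],"hand":-1}]'|egrep 'pos|force'; python3 -m pendant '[{"translation":[-0.05,0.003,0],"angular":[0,0,0],"hand":-1}]'|egrep 'pos|force'
```

```text
ee_pos: [0.4523, 0.0607, 0.053]
ft_force: [9.6, -1.2, -3.4]
ee_pos: [0.4522, 0.0608, 0.0532]
ft_force: [10.7, -0.6, -3.4]
```

Contact is at x ≈ 0.4527 and the force is building at roughly 2 N per mm of command. Stepping up to about 12 N and holding.

```bash
python3 -m pendant '[{"translation":[-0.05,0.004,0],"angular":[0,0,0],"hand":-1},{"translation":[0,0,0],"angular":[0,0,0],"hand":-1},{"translation":[0,0,0],"angular":[0,0,0],"hand":-1}]'|egrep 'time|pos|force'
python3 - <<'E'
from bench import r
from h import *
s=r.read_state();print(s['ee_pos'],s['ft_force'])
im=r.camera('side')[:,:,::-1];cv2.imwrite('pics/s15.png',cv2.resize(im[140:200,250:320],None,fx=10,fy=10,interpolation=cv2.INTER_CUBIC))
for k in range(4):
    r.camera('side'); print(r.read_state()['ft_force'].round(1))
E
```

```text
time: 18.4
ee_pos: [0.4521, 0.0608, 0.0534]
ft_force: [11.5, -1.3, -3.9]
[0.45213918 0.06077926 0.05335717] [11.52915692 -1.26499023 -3.93523824]
[11.8 -1.4 -4.5]
[ 9.8 -0.9 -2.9]
[10.9 -0.5 -4. ]
[11.8 -0.9 -2.8]
```

View pics/s15.png

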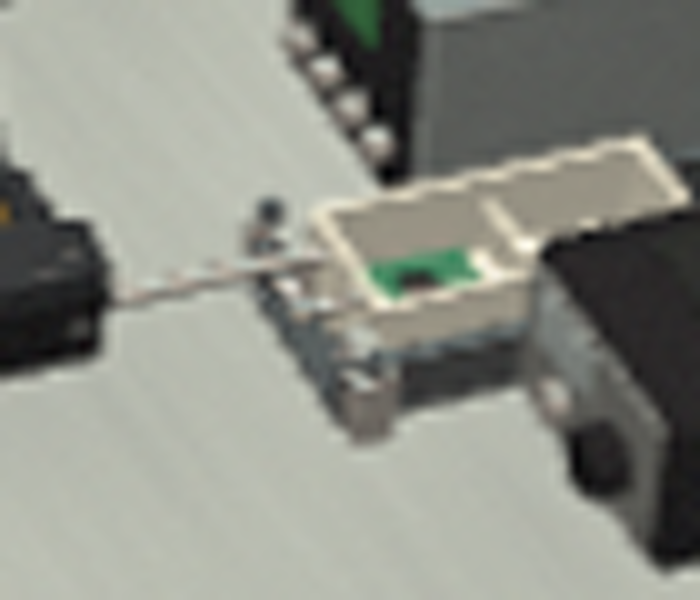

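```bash
python3 -m pendant '[{"translation":[-0.03,0.002,0],"angular":[0,0,0],"hand":-1},{"translation":[0,0,0],"angular":[0,0,0],"hand":-1},{"translation":[0,0,0],"angular":[0,0,0],"hand":-1},{"translation":[0,0,0],"angular":[0,0,0],"hand":-1},{"translation":[0,0,0],"angular":[0,0,0],"hand":-1},{"translation":[0,0,0],"angular":[0,0,0],"hand":-1},{"translation":[0,0,0],"angular":[0,0,0],"hand":-1}]'|egrep 'time|pos|force|rot'; python3 -m pendant '[{"translation":[0,0,0],"angular":[0,0,0],"hand":-1},{"translation":[0,0,0],"angular":[0,0,0],"hand":-1},{"translation":[0,0,0],"angular":[0,0,0],"hand":-1},{"translation":[0,0,0],"angular":[0,0,0],"hand":-1},{"translation":[0,0,0],"angular":[0,0,0],"hand":-1}]'|egrep 'time|pos|force|rot'
```

```text
time: 19.35
ee_pos: [0.4521, 0.0608, 0.0535]
eef_rot: [0.708, -0.025, -0.705, -0.025]
ft_force: [11.6, -1.3, -4.9]
time: 19.85
ee_pos: [0.4521, 0.0608, 0.0535]
eef_rot: [0.708, -0.025, -0.705, -0.025]
ft_force: [11.6, -0.7, -4.1]
```

Held for over 1.2 s at about 11.6 N. Now unloading and centring the prong in the opening.

```bash
python3 -m pendant '[{"translation":[0.1,-0.007,0],"angular":[0,0,0],"hand":-1},{"translation":[0.1,-0.007,0],"angular":[0,0,0],"hand":-1},{"translation":[0.1,-0.007,0],"angular":[0,0,0],"hand":-1}]'|egrep 'time|pos|force'; python3 -m pendant '[{"translation":[0.1,-0.007,0],"angular":[0,0,0],"hand":-1},{"translation":[0.1,-0.007,0],"angular":[0,0,0],"hand":-1},{"translation":[0,0,0],"angular":[0,0,0],"hand":-1}]'|egrep 'time|pos|force'
```

```text
time: 20.15
ee_pos: [0.4527, 0.0606, 0.0526]
ft_force: [2.1, -0.8, -1.5]
time: 20.45
ee_pos: [0.4543, 0.0605, 0.0523]
ft_force: [-0.9, -0.3, -0.8]
```

```bash
python3 -m pendant '[{"translation":[0.1,-0.007,0],"angular":[0,0,0],"hand":-1},{"translation":[0.1,-0.007,0],"angular":[0,0,0],"hand":-1},{"translation":[0.1,-0.007,0],"angular":[0,0,0],"hand":-1},{"translation":[0,0,0.2],"angular":[0,0,0],"hand":-1},{"translation":[0,0,0.3],"angular":[0,0,0],"hand":-1},{"translation":[0,0,0.3],"angular":[0,0,0],"hand":-1}]'|egrep 'time|pos|force'; python3 -m pendant '[{"translation":[0,0,0.4],"angular":[0,0,0],"hand":-1},{"translation":[0,0,0.4],"angular":[0,0,0],"hand":-1},{"translation":[0,0,0.4],"angular":[0,0,0],"hand":-1}]'|egrep 'time|pos|force'; python3 -m pendant '[{"translation":[0,0,0.5],"angular":[0,0,0],"hand":-1},{"translation":[0,0,0.5],"angular":[0,0,0],"hand":-1},{"translation":[0,0,0.7],"angular":[0,0,0],"hand":-1},{"translation":[0,0,0],"angular":[0,0,0],"hand":-1}]'|egrep 'time|pos|force'
python3 - <<'E'
from bench import r
from h import *
s=r.read_state();print(s['ee_pos'],s['ft_force'])
im=r.camera('side')[:,:,::-1];cv2.imwrite('pics/s16.png',cv2.resize(im[130:200,240:320],None,fx=9,fy=9,interpolation=cv2.INTER_CUBIC))
im=r.camera('wrist')[:,:,::-1];cv2.imwrite('pics/w16.png',im)
E
```

```text
time: 21.05
ee_pos: [0.4578, 0.0603, 0.0609]
ft_force: [-0.1, 1.0, -1.3]
time: 21.35
ee_pos: [0.4578, 0.0603, 0.073]
ft_force: [-0.7, 0.3, -1.0]
time: 21.75
ee_pos: [0.4583, 0.0604, 0.0906]
ft_force: [0.1, -0.1, -1.1]
[0.45833324 0.06044845 0.09056678] [ 0.09312457 -0.10908516 -1.12425051]
```

View pics/s16.png

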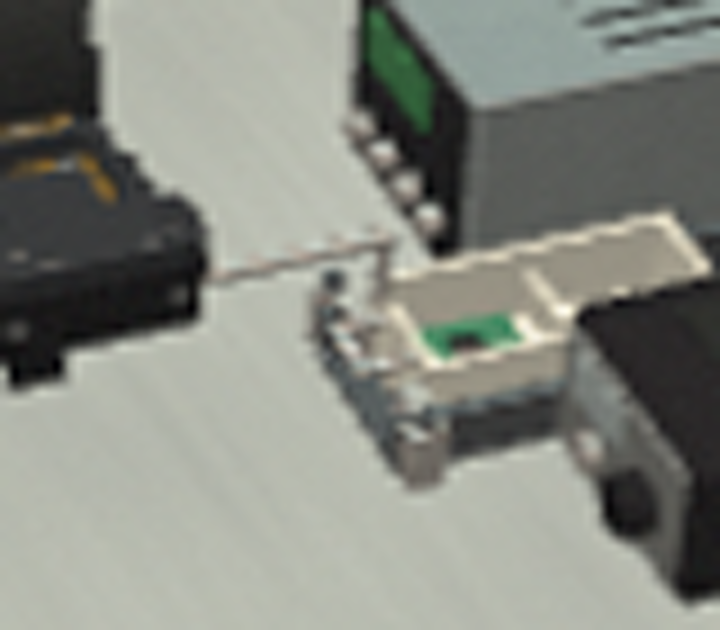

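View pics/w16.png

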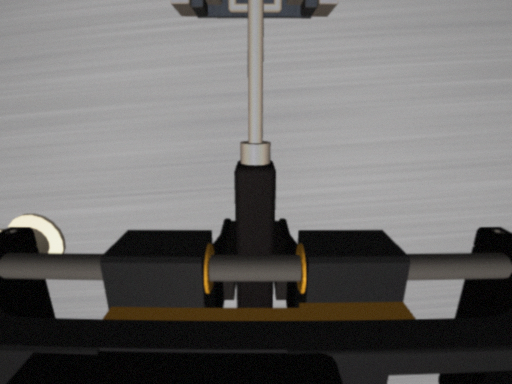

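The hook is clear and the tool sits unchanged in the hand (collar still at rows 142–163). I'll rise and look at the tray front from above.

```bash
python3 -m pendant '[{"translation":[0,0,4],"angular":[0,0,0],"hand":-1},{"translation":[0,0,4.5],"angular":[0,0,0],"hand":-1},{"translation":[0,0,4.5],"angular":[0,0,0],"hand":-1},{"translation":[0,0,4.5],"angular":[0,0,0],"hand":-1},{"translation":[0,0,0],"angular":[0,0,0],"hand":-1},{"translation":[0,0,0],"angular":[0,0,0],"hand":-1}]'|egrep 'time|pos|force'
python3 - <<'E'
from bench import r
from h import *
s=r.read_state()
im=r.camera('wrist')[:,:,::-1];cv2.imwrite('pics/w17.png',cv2.resize(im[0:130,180:330],None,fx=4,fy=4,interpolation=cv2.INTER_CUBIC))
c=cam(r.camera_info('wrist'),s['ee_pos'],s['eef_rot'])
for n,z in (("bay_mouth",.004),("tray",.004),("tray_loop",.034)):
    for d in r.mark_of('wrist',n): print(n,d,p2w(c,*d['point'],z).round(4))
E
```

```text
time: 22.45
ee_pos: [0.4579, 0.0604, 0.2648]
ft_force: [0.3, -0.6, -2.6]
tray {'point': [42.5, 251.4], 'confidence': 0.89} [0.6121 0.0539 0.004 ]
tray {'point': [283.4, 409.0], 'confidence': 0.57} [ 0.2427 -0.1748  0.004 ]
tray_loop {'point': [45.0, 254.3], 'confidence': 0.96} [0.6034 0.0508 0.034 ]
tray_loop {'point': [300.1, 417.1], 'confidence': 0.6} [ 0.2336 -0.1731  0.034 ]
tray_loop {'point': [283.7, 110.8], 'confidence': 0.46} [0.2957 0.288  0.034 ]
```

View pics/w17.png

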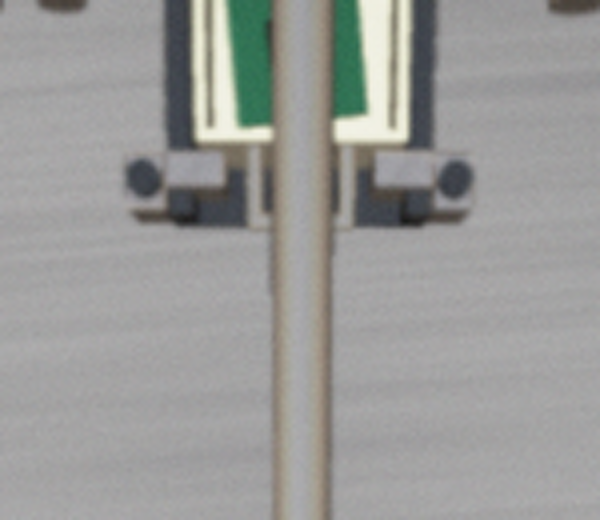

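The tray's front edge lies on both posts, with no gap and the plunger hidden. Returning to the stand.

```bash
python3 -m pendant '[{"translation":[-0.13,-4.22,0],"angular":[0,0,0.5],"hand":-1},{"translation":[-0.13,-4.22,0],"angular":[0,0,0.5],"hand":-1},{"translation":[-0.13,-4.22,0],"angular":[0,0,0.5],"hand":-1},{"translation":[-0.13,-4.22,0],"angular":[0,0,0.5],"hand":-1},{"translation":[-0.13,-4.22,0],"angular":[0,0,0.5],"hand":-1},{"translation":[-0.13,-4.22,0],"angular":[0,0,0.5],"hand":-1},{"translation":[-0.13,-4.22,0],"angular":[0,0,0.5],"hand":-1},{"translation":[-0.13,-4.22,0],"angular":[0,0,0.5],"hand":-1},{"translation":[-0.13,-4.22,0],"angular":[0,0,0.5],"hand":-1},{"translation":[0,0,-4.5],"angular":[0,0,0],"hand":-1},{"translation":[0,0,-4.5],"angular":[0,0,0],"hand":-1},{"translation":[0,0,-4],"angular":[0,0,0],"hand":-1},{"translation":[0,0,0],"angular":[0,0,0],"hand":-1},{"translation":[0,0,0],"angular":[0,0,0],"hand":-1},{"translation":[0,0,0],"angular":[0,0,0],"hand":-1}]'|egrep 'time|pos|force'
python3 - <<'E'
from bench import r
from h import *
s=r.read_state();print(s['ee_pos'],R.from_quat(s['eef_rot']).as_matrix().round(4))
im=r.camera('wrist')[:,:,::-1];cv2.imwrite('pics/w18.png',im)
im=r.camera('side')[:,:,::-1];cv2.imwrite('pics/s18.png',cv2.resize(im[210:300,220:370],None,fx=5,fy=5))
E
```

```text
time: 24.15
ee_pos: [0.4469, -0.3203, 0.1366]
ft_force: [-0.3, -0.3, -1.3]
[ 0.44691044 -0.32032049  0.13659394] [[ 0.0022  0.0075 -1.    ]
 [-0.0014 -1.     -0.0075]
 [-1.      0.0015 -0.0022]]
```

View pics/w18.png

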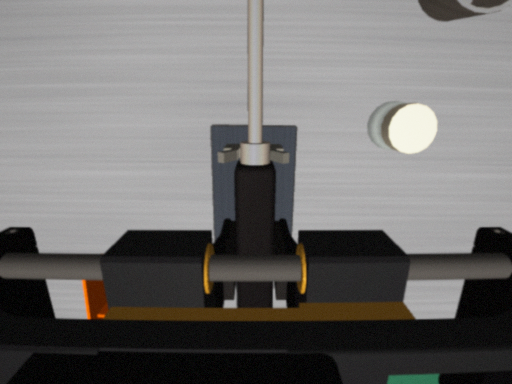

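View pics/s18.png

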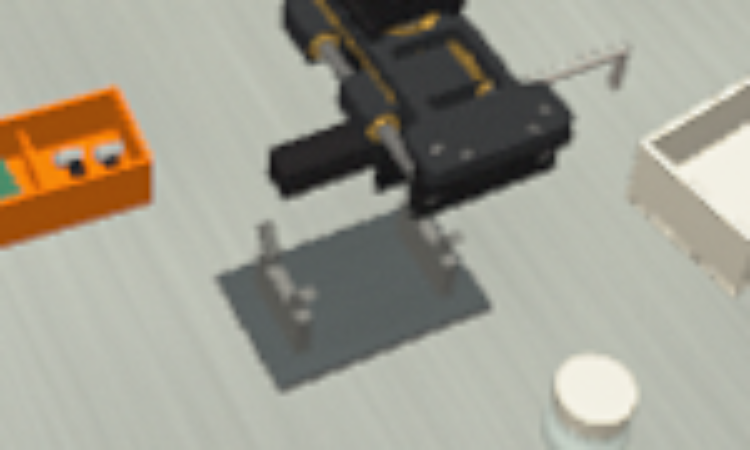

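```bash
python3 -m pendant '[{"translation":[-0.05,0.1,-2],"angular":[0,0,0],"hand":-1},{"translation":[0,0,-2],"angular":[0,0,0],"hand":-1},{"translation":[0,0,-1],"angular":[0,0,0],"hand":-1},{"translation":[0,0,-0.7],"angular":[0,0,0],"hand":-1},{"translation":[0,0,-0.7],"angular":[0,0,0],"hand":-1},{"translation":[0,0,-0.7],"angular":[0,0,0],"hand":-1},{"translation":[0,0,0],"angular":[0,0,0],"hand":-1}]'|egrep 'time|pos|force';python3 -m pendant '[{"translation":[0,0,-0.4],"angular":[0,0,0],"hand":-1},{"translation":[0,0,-0.3],"angular":[0,0,0],"hand":-1},{"translation":[0,0,-0.2],"angular":[0,0,0],"hand":-1},{"translation":[0,0,-0.2],"angular":[0,0,0],"hand":-1},{"translation":[0,0,0],"angular":[0,0,0],"hand":-1},{"translation":[0,0,0],"angular":[0,0,0],"hand":-1}]'|egrep 'time|pos|force'
```

```text
time: 24.95
ee_pos: [0.4454, -0.3183, 0.0631]
ft_force: [0.7, -0.4, -0.6]
time: 25.55
ee_pos: [0.4456, -0.3186, 0.0526]
ft_force: [-0.6, 0.5, -1.4]
```

```bash
python3 -m pendant '[{"translation":[0,-0.05,-0.1],"angular":[0,0,0],"hand":-1},{"translation":[0,0,0],"angular":[0,0,0],"hand":-1},{"translation":[0,0,0],"angular":[0,0,0],"hand":-1}]'|egrep 'time|pos|force'
python3 - <<'E'
from bench import r
from h import *
im=r.camera('wrist')[:,:,::-1];cv2.imwrite('pics/w19.png',im)
im=r.camera('side')[:,:,::-1];cv2.imwrite('pics/s19.png',cv2.resize(im[210:300,220:370],None,fx=5,fy=5))
E
```

```text
time: 25.85
ee_pos: [0.4456, -0.319, 0.0516]
ft_force: [0.1, -0.2, -1.4]
```

View pics/w19.png

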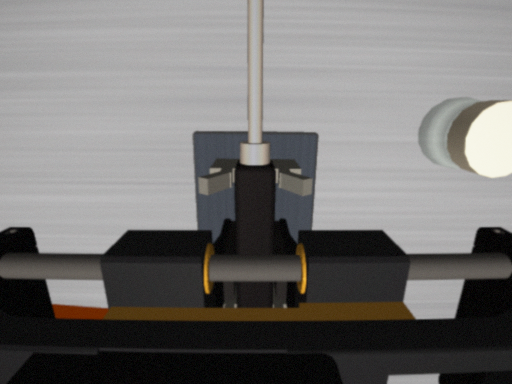

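View pics/s19.png

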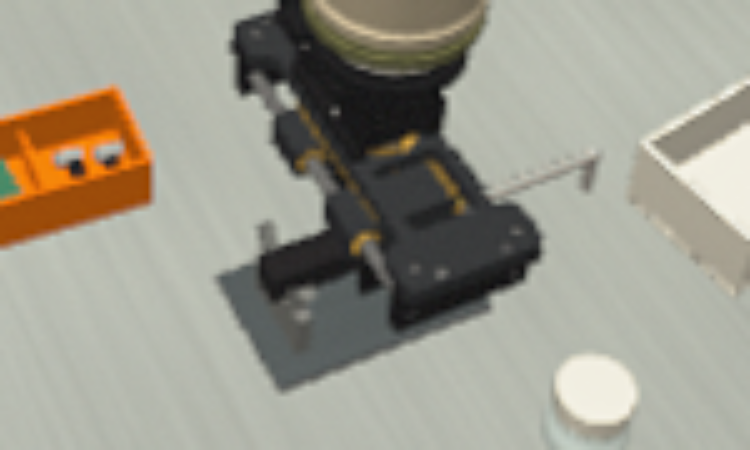

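The view matches w6, so the handle is in both slots. Lowering 1 mm more, then opening and lifting away.

```bash
python3 -m pendant '[{"translation":[0,0,-0.08],"angular":[0,0,0],"hand":-1},{"translation":[0,0,0],"angular":[0,0,0],"hand":-0.3},{"translation":[0,0,0],"angular":[0,0,0],"hand":0},{"translation":[0,0,0],"angular":[0,0,0],"hand":0.4},{"translation":[0,0,0],"angular":[0,0,0],"hand":0.5},{"translation":[0,0,0],"angular":[0,0,0],"hand":0.5},{"translation":[0,0,0],"angular":[0,0,0],"hand":0.5},{"translation":[0,0,0],"angular":[0,0,0],"hand":0.5}]';python3 -m pendant '[{"translation":[0,0,1],"angular":[0,0,0],"hand":0.5},{"translation":[0,0,2],"angular":[0,0,0],"hand":0.5},{"translation":[0,0,4],"angular":[0,0,0],"hand":0.5},{"translation":[0,0,4.5],"angular":[0,0,0],"hand":0.5},{"translation":[0,0,4.5],"angular":[0,0,0],"hand":0.5},{"translation":[0,0,4],"angular":[0,0,0],"hand":0.5},{"translation":[0,0,0],"angular":[0,0,0],"hand":0.5},{"translation":[0,0,0],"angular":[0,0,0],"hand":0.5},{"translation":[0,0,0],"angular":[0,0,0],"hand":0.5}]'
python3 - <<'E'
from bench import r
from h import *
s=r.read_state()
im=r.camera('wrist')[:,:,::-1];cv2.imwrite('pics/w20.png',im)
c=cam(r.camera_info('wrist'),s['ee_pos'],s['eef_rot'])
for n,z in (("hook_tool",.046),("stand_cradle",.046),("hook_tip",.016),("stand",0)):
    for d in r.mark_of('wrist',n): print(n,d,p2w(c,*d['point'],z).round(4))
im=r.camera('side')[:,:,::-1];cv2.imwrite('pics/s20.png',im)
cv2.imwrite('pics/s20a.png',cv2.resize(im[210:300,220:370],None,fx=5,fy=5))
cv2.imwrite('pics/s20b.png',cv2.resize(im[130:200,240:330],None,fx=8,fy=8,interpolation=cv2.INTER_CUBIC))
im=r.camera('top')[:,:,::-1];cv2.imwrite('pics/t20.png',im)
E
```

```text
time: 26.75
ee_pos: [0.4456, -0.319, 0.0508]
eef_rot: [0.707, 0.003, -0.707, 0.003]
ft_force: [-0.2, -0.3, -0.9]
width: 0.0627
time: 27.65
ee_pos: [0.4452, -0.3186, 0.2501]
eef_rot: [-0.707, -0.003, 0.707, -0.002]
ft_force: [-0.2, -0.0, -0.8]
width: 0.0653
hook_tool {'point': [172.4, 254.0], 'confidence': 0.88} [ 0.4437 -0.3178  0.046 ]
stand_cradle {'point': [170.4, 255.0], 'confidence': 0.89} [ 0.4462 -0.319   0.046 ]
hook_tip {'point': [45.3, 251.0], 'confidence': 0.62} [ 0.5907 -0.3131  0.016 ]
stand {'point': [166.0, 255.4], 'confidence': 0.75} [ 0.4419 -0.3196  0.    ]
```

View pics/w20.png

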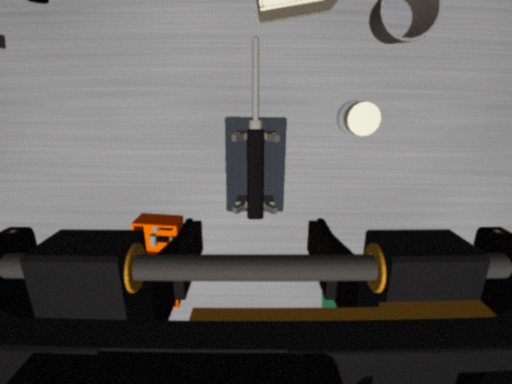

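View pics/s20a.png

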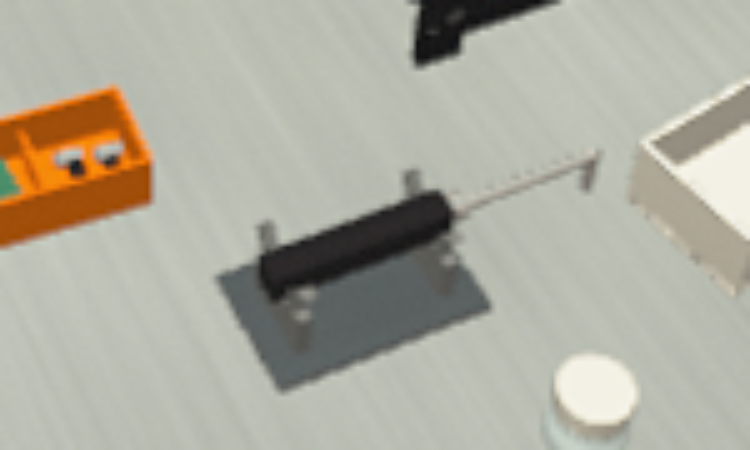

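View pics/s20b.png

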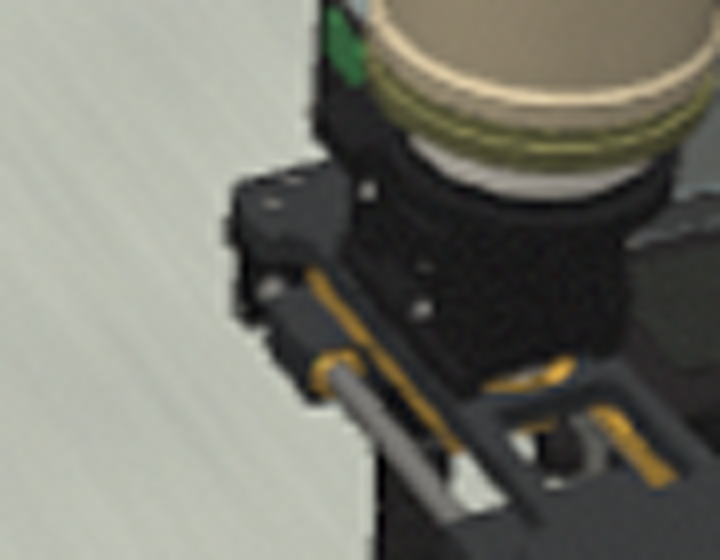

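View pics/t20.png

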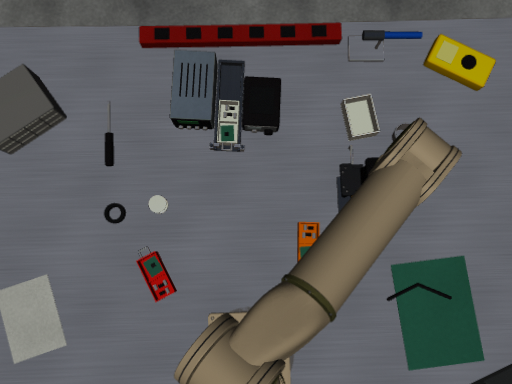

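Run:
```python
import cv2
im=cv2.imread('pics/t20.png');cv2.imwrite('pics/t20c.png',cv2.resize(im[90:160,190:270],None,fx=8,fy=8,interpolation=cv2.INTER_CUBIC))
```

```text
(no output)
```

View pics/t20c.png

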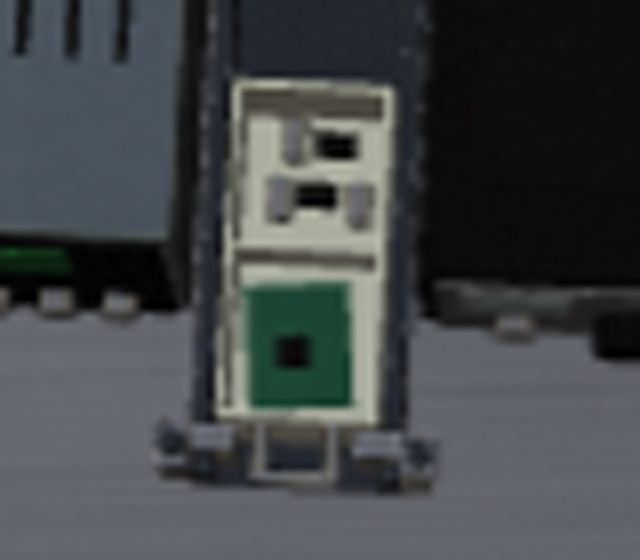

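The tray's front edge rests on both posts, with the loop between them. Handing in.

```bash
python3 -c "
from bench import r
print(r.close_job(), r.read_state()['time'])"
```

```text
the job is handed in; nothing more can be done
the job is handed in; nothing more can be done
```

The job is handed in, at about 28 s of the 62 s allowed. I took the hook tool from its stand, lowered its prong into the white tray's loop and drew the tray about 9 cm out to the posts. Drawing it took about 3 N. I held it there at about 11.6 N, as the wrist sensor read it, for over a second. Then I unloaded and lifted the hook clear, laid the tool back in the stand and let go.

- **Tray:** The top view shows its front edge on both stop posts with no visible gap. The home switch could not be read directly, so this rests on the picture and on the clear rise in force at contact.
- **Forces:** The highest wrist reading along the pull was about 12 N, so I saw nothing near the 20 N limit. These are readings at the end of moves, not a continuous record.
- **Tool:** It looks level in both saddles, prong down. The networks put the handle centre about 3 mm from the cradle point, and the shank looks in line with the stand. They put the tip 3 to 5 mm to the side of that line, with low confidence, and I trusted the picture.
- **Other things on the bench:** In the last pictures they are where they were at the start. The arm partly hid the steel cup and the area round the stand in the top view, but the wrist and side views show nothing moved there.

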